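# Pack a batch of jars and set its batch number

## Robot

A 6-joint arm with a two-finger parallel gripper is mounted at the origin on the work surface. World frame = base frame: x ahead of the robot, y to its left, z up, the work surface at z = 0. Lengths are in m, angles in degrees, forces in N, time in s.
With the tool pointing down it reaches from about 0.275 to 0.75 m from the base axis. Payload 10.2 kg.
Tool frame: the origin (TCP) lies on the centre line of the jaws, within the pads' length; the fingertips stand 25 mm ahead of it and the grasp point (between the pads) lies 6 mm ahead of it; z points along the fingers, y is the direction in which the jaws open and shut (so a half turn about z gives the same grasp; the last joint's range is limited). The gripper opens to 88 mm and grips with 3 to 60 N. Pads are 18 mm wide; open, the fingers measure 123 mm over their backs; the gripper's body (75 mm by 187 mm) begins 45 mm behind the grasp point.
Start: joints at [-75.997, 17.928, 85.812, -0, 76.261, -12.8], TCP at [0.237, -0.469, 0.264] pointing down, gripper open.
Joint ranges: [-168.41, 168.41], [-55.51, 124.54], [10.69, 146.95], [-70.63, 250.63], [1, 178], [-165.06, 165.06]. Speed limits (degrees/s): [136.94, 136.94, 172.46, 180, 180, 180].

## Interface

Orientations are given as [roll, pitch, yaw] about the fixed x, y, z axes, in that order (R = Rz(yaw) Ry(pitch) Rx(roll)).
In Python, from cell import manip, cams, workorder gives the robot as it stands.
- The arm moves only by the tool send_rows, never from a script. Its argument "commands" is a list of rows, each a list of 5 numbers: the shift along the world's x, y, z in cm, then the turn about the world's z in degrees, then the opening in per cent of the stroke, from 0 (shut) to 100 (fully open). In form: [[x, y, z, twist, gripper], ...]. A call has 1 to 12 rows; each row shifts and turns the commanded pose from where the row before left it; what a row does not reach is not made up. A row lasts 1/12 s, in which the tool goes at most 41.7 mm and 7.16 degrees, less where a joint would pass 70% of its speed; a pose out of reach is approached as far as the arm can. A call is refused whole if a number of a shift passes 4.17 or a number of a turn 7.16, either way. A call with a gripper value outside its range is refused whole. The fingers move at their own pace and stop on an object; the grip force is fixed at half the most. Time passes only in rows, so rows that do not move let the fingers close. It gives the time, the measured TCP pose, the force and the opening at its end, in the units of the state.
- manip.read_state(): the state, without advancing time (a new reading comes with each control period).
- cams.grab_frame(name): name is "scene" or "top" or "wrist"; returns a dict with "color" (420x560x3 uint8, blue, green, red), "fx", "fy", "cx", "cy" (pixels), "R" (3x3) and "t" (3): a world point X has camera coordinates R X + t. Camera axes: x right, y down, z forward; pixel columns grow to the right and rows downward; lengths in m; the calibration is good to about 2 mm. A picture is of the moment at which its call begins. There is no depth.
- workorder.close_job(): hands the job in, once; it reports no verdict.
Trained networks look in a picture, given as the dict that the camera call returned (one of the last four; its "shot" number tells which), for a name from the list of things; names that differ only in an ending like _2 or _b are one class to them, and where a whole thing is asked for, a point or a joint stands for the part that bears it (a point fixed in the world has none). Each returns a list of dicts, best first, with "score" (0 to 1); they miss things now and then, are a little off and sometimes report something else, mostly with a low value. They report only what shows in the picture. A call takes as long as a camera call. They do not tell look-alikes from the thing itself.
- cams.outline_of(query, picture): "mask" (420x560 bool, what is visible of it) and "uv" ([column, row] in pixels, amid what is visible of it).
- cams.pinpoint(query, picture): "uv" ([column, row] in pixels: a listed point, or the origin of a listed thing).
The state is a dict: "time_s": time; "joints": joint angles; "qvel": joint speeds; "joint_torque": joint torques, N m; "eef_pos": TCP position; "ee_rot": TCP orientation; "contact_force": force on the tool from outside, world axes, zero at the start; "torque": the same for the moment, N m; "finger_gap": finger opening in m.
Only numpy, scipy, OpenCV 4.12 (cv2) and the standard library are available. Lean on these libraries where they do the work, as an engineer would, in place of code of your own. Each camera call takes 0.05 s, during which the arm holds its last target. There are 200 camera calls.

## Task

Pack this batch: stand each of the loose jars upright in a bay of its own in the wooden crate, down on the floor of the bay, and see that every jar's winged cap is screwed fully home (clockwise). Roll the three thumbwheels of the grey batch counter so that the faces on top read 4, 2 and 5 pips from the robot's left to its right, each face square to the top. Leave the mug, pepper mill and spoon where they are.

Things in the scene. Friction and masses are not known exactly. Their poses are not given: they have to be found in the camera images.
- crate: Low open wooden crate, fixed to the worktop. 94 x 286 mm outside, walls and dividers 6 mm thick, 30 mm high, floor 6 mm thick. Four bays in a row along its y, each 82 mm (x) by 64 mm (y) inside, centred at y = -105, -35, +35 and +105 mm. Origin: centre of the underside; z up. Its yaw varies. It may stand left or right of the robot.
- counter: Grey batch counter, fixed: base plate 100 x 210 x 12 mm, two end cheeks (12 mm thick, at y = +-94 mm, 83 mm high with the dark index marks on top) and three white thumbwheels on a level axle along its y, 60 mm above the worktop. It may stand left or right of the robot. Origin: centre of the underside; z up, x away from the robot apart from its varying yaw, y to the robot's left.
- axle_left (a point): Left thumbwheel: this point is its centre on the axle, 60 mm above the worktop; y along the axle, axes as the counter's (they do not roll). Drum of radius 32 mm, 30 mm wide, six faces with 1 to 6 black pips; the number set is the uppermost face. Six straight fins, 6 mm thick, stand out to radius 44 mm, one midway between each two faces.
- axle_mid (a point): Centre of the middle thumbwheel, 56 mm from the left one; same shape. Roll a wheel by pushing a fin with a closed fingertip; it takes about 1.5 N at the fin and stays where it is left, with no clicks.
- axle_right (a point): Centre of the right thumbwheel, 56 mm from the middle one; same shape.
- wheel_left (a joint): Angle of the left (+y of the counter) thumbwheel. At 0 the 1-pip face is uppermost; each further 1.047 rad (60 deg) brings up one pip more (2 pips 1.047 ... 6 pips 5.236). Growing: its top moves away from the robot, to the counter's +x. With a face exactly uppermost, fins stand 30 deg before and behind the vertical. Stops at -0.3 and 5.5: it does not go all round.
- wheel_mid (a joint): Angle of the middle thumbwheel. At 0 the 1-pip face is uppermost; each further 1.047 rad (60 deg) brings up one pip more (2 pips 1.047 ... 6 pips 5.236). Growing: its top moves away from the robot, to the counter's +x. With a face exactly uppermost, fins stand 30 deg before and behind the vertical. Stops at -0.3 and 5.5: it does not go all round.
- wheel_right (a joint): Angle of the right (-y of the counter) thumbwheel. At 0 the 1-pip face is uppermost; each further 1.047 rad (60 deg) brings up one pip more (2 pips 1.047 ... 6 pips 5.236). Growing: its top moves away from the robot, to the counter's +x. With a face exactly uppermost, fins stand 30 deg before and behind the vertical. Stops at -0.3 and 5.5: it does not go all round.
- jar1: White stoneware jar (may be absent), all jars alike, loose, about 0.3 kg: rectangular, 70 mm (its x) by 54 mm (its y), 62 mm high, with a steel screw cap that stays captive on it. Origin: centre of the underside; z up.
- jar1_wing (a point): Middle of the cap's grip wing: an upright steel bar 50 mm long, 14 mm thick, 26 mm high, standing on the cap's 48 mm disc, its top 102 mm and this point 89 mm above the jar's underside (disc top 76 mm). x runs along the bar. The jar can be carried by it.
- jar1_cap (a joint): Turn of the cap about the jar's upright axis: 0 = screwed fully home (a stop; the wing lies along the jar's long side), larger = unscrewed, counter-clockwise seen from above, up to 1.2. The wing's yaw is the jar's yaw plus this. It turns stiffly (0.06 N m), enough to turn a jar that nothing holds; a bay's walls hold it.
- jar2: White stoneware jar (may be absent), all jars alike, loose, about 0.3 kg: rectangular, 70 mm (its x) by 54 mm (its y), 62 mm high, with a steel screw cap that stays captive on it. Origin: centre of the underside; z up.
- jar2_wing (a point): Middle of the cap's grip wing: an upright steel bar 50 mm long, 14 mm thick, 26 mm high, standing on the cap's 48 mm disc, its top 102 mm and this point 89 mm above the jar's underside (disc top 76 mm). x runs along the bar. The jar can be carried by it.
- jar2_cap (a joint): Turn of the cap about the jar's upright axis: 0 = screwed fully home (a stop; the wing lies along the jar's long side), larger = unscrewed, counter-clockwise seen from above, up to 1.2. The wing's yaw is the jar's yaw plus this. It turns stiffly (0.06 N m), enough to turn a jar that nothing holds; a bay's walls hold it.
- jar3: White stoneware jar (may be absent), all jars alike, loose, about 0.3 kg: rectangular, 70 mm (its x) by 54 mm (its y), 62 mm high, with a steel screw cap that stays captive on it. Origin: centre of the underside; z up.
- jar3_wing (a point): Middle of the cap's grip wing: an upright steel bar 50 mm long, 14 mm thick, 26 mm high, standing on the cap's 48 mm disc, its top 102 mm and this point 89 mm above the jar's underside (disc top 76 mm). x runs along the bar. The jar can be carried by it.
- jar3_cap (a joint): Turn of the cap about the jar's upright axis: 0 = screwed fully home (a stop; the wing lies along the jar's long side), larger = unscrewed, counter-clockwise seen from above, up to 1.2. The wing's yaw is the jar's yaw plus this. It turns stiffly (0.06 N m), enough to turn a jar that nothing holds; a bay's walls hold it.
- jar4: White stoneware jar (may be absent), all jars alike, loose, about 0.3 kg: rectangular, 70 mm (its x) by 54 mm (its y), 62 mm high, with a steel screw cap that stays captive on it. Origin: centre of the underside; z up.
- jar4_wing (a point): Middle of the cap's grip wing: an upright steel bar 50 mm long, 14 mm thick, 26 mm high, standing on the cap's 48 mm disc, its top 102 mm and this point 89 mm above the jar's underside (disc top 76 mm). x runs along the bar. The jar can be carried by it.
- jar4_cap (a joint): Turn of the cap about the jar's upright axis: 0 = screwed fully home (a stop; the wing lies along the jar's long side), larger = unscrewed, counter-clockwise seen from above, up to 1.2. The wing's yaw is the jar's yaw plus this. It turns stiffly (0.06 N m), enough to turn a jar that nothing holds; a bay's walls hold it.
- mug: Blue mug, 80 mm wide, 90 mm high, handle to the side, at the far side. Not part of the job: leave it alone. Origin: middle of its underside.
- pepper_mill: Dark wooden pepper mill, 52 mm wide, 130 mm high, at the far side. Not part of the job: leave it alone. Origin: middle of its underside.
- spoon: Spoon with a wooden handle, about 200 mm long, lying at the far side. Not part of the job: leave it alone. Origin: middle of its underside; x along it.
Mind the look-alikes: they are no part of the job. Leave any green or pink look-alike of the jar4 alone.

How it is judged:
By the outcome, as a careful person would: the job done as asked, in the order asked, and still so for the second after the job is handed in, with the robot touching nothing.
Of jar1, jar2, jar3, jar4 only 3 to 4 are there at a start; the rules pass over those that are not, and their reading is None.
At some moment in a run one of jar1, jar2, jar3, jar4 may be knocked a few centimetres aside while the robot is not near it.
Once in a run the grip may slacken for a moment while it holds something.
It also fails if it takes over 210 s, if anything falls off the work surface, if the arm or the gripper's body presses on something with over 40 N, if the wrist force passes 120 N, or if a joint passes its speed limit or range.

## Working session

There is one attempt and no reset: what is moved stays moved. The work goes in short steps, Python scripts to look and compute and a tool call to move; the robot and the scene stay as the last step left them, time stands still between calls to the robot, and variables do not carry over. Pictures are saved under pics/ and viewed, about 12 in all and at most 16, crops included, and the job is handed in when it is done.

Besides the shell and the picture viewer there is one more tool, called after "Request:" by a JSON object that holds its "name" and its "arguments", one argument or row to a line. send_rows: Moves the arm, as the interface text tells. Its arguments: {"type":"object","properties":{"commands":{"type":"array"}},"required":["commands"]}

```bash
mkdir -p pics; ls; cat > h.py <<'E'
import numpy as np,cv2
from cell import manip,cams,workorder
def ray(p,uv):
    R=np.array(p["R"]);t=np.array(p["t"]);d=R.T@np.array([(uv[0]-p["cx"])/p["fx"],(uv[1]-p["cy"])/p["fy"],1]);return -R.T@t,d
def atz(p,uv,z):
    o,d=ray(p,uv);return (o+d*(z-o[2])/d[2])
def proj(p,X):
    c=np.array(p["R"])@np.array(X)+np.array(p["t"]);return [p["fx"]*c[0]/c[2]+p["cx"],p["fy"]*c[1]/c[2]+p["cy"]]
E
python3 - <<'E'
from h import *
s=cams.grab_frame("scene");t=cams.grab_frame("top")
cv2.imwrite("pics/scene.png",s["color"]);cv2.imwrite("pics/top.png",t["color"])
print(manip.read_state())
for n,p in(("scene",s),("top",t)):
  print(n,ray(p,[280,210]),p["fx"])
  for q,z in(("crate",0),("axle_left",.06),("axle_mid",.06),("axle_right",.06),("counter",0),("jar1",0),("jar1_wing",.089)):
    print(q,[(np.round(r["uv"]).tolist(),round(r["score"],2),np.round(atz(p,r["uv"],z)[:2],3).tolist()) for r in cams.pinpoint(q,p)])
E
```

```text
pics
{'time_s': 0.1, 'joints': array([-7.59975308e+01,  1.79555753e+01,  8.58480151e+01, -1.88607818e-04,
        7.62591879e+01, -1.27984862e+01]), 'qvel': array([-0.04140906, -0.07683795, -0.13789634, -0.03144956,  0.03469083,
        0.01494757]), 'joint_torque': array([ 2.66282892e-03, -4.02807176e+01, -2.52644420e+01,  6.96035684e-02,
        3.42027575e-02, -7.21829133e-05]), 'eef_pos': array([ 0.23667433, -0.46842699,  0.26323498]), 'ee_rot': array([-1.79938741e+02, -1.37282036e-02,  2.68009930e+01]), 'contact_force': array([ 0.0959251 , -0.12045707, -0.09595306]), 'torque': array([ 0.00245713, -0.01964421, -0.02221774]), 'finger_gap': 0.0883532565983722}
scene (array([1.00720643, 0.50801988, 1.04466775]), array([-0.3832895 , -0.43388186, -0.81538887])) 506.1797261945922
crate [([377.0, 301.0], 0.62, [0.526, 0.285]), ([318.0, 203.0], 0.58, [0.429, 0.002])]
axle_left [([222.0, 155.0], 0.55, [0.537, -0.247])]
axle_mid [([207.0, 147.0], 0.87, [0.547, -0.298]), ([299.0, 180.0], 0.67, [0.448, -0.051])]
axle_right [([191.0, 137.0], 0.62, [0.556, -0.356]), ([314.0, 226.0], 0.33, [0.5
[... 485 characters left out ...]
[164.0, 231.0], 0.81, [0.529, 0.284])]
axle_left [([399.0, 222.0], 0.67, [0.543, -0.242])]
axle_mid [([425.0, 218.0], 0.98, [0.554, -0.301]), ([451.0, 215.0], 0.36, [0.56, -0.358])]
axle_right [([452.0, 215.0], 0.68, [0.56, -0.361]), ([309.0, 194.0], 0.54, [0.606, -0.044]), ([266.0, 198.0], 0.42, [0.596, 0.049])]
counter [([418.0, 223.0], 0.82, [0.551, -0.307])]
jar1 [([308.0, 264.0], 0.85, [0.455, -0.046]), ([269.0, 195.0], 0.83, [0.614, 0.044]), ([256.0, 308.0], 0.83, [0.356, 0.071]), ([309.0, 196.0], 0.76, [0.613, -0.05]), ([355.0, 303.0], 0.68, [0.367, -0.152]), ([266.0, 253.0], 0.61, [0.478, 0.049]), ([197.0, 321.0], 0.55, [0.33, 0.2])]
jar1_wing [([267.0, 186.0], 0.58, [0.615, 0.047])]
```

```bash
python3 - <<'E'
import cv2
for n,(a,b,c,d) in {"top":(150,400,100,480),"scene":(90,380,150,480)}.items():
  i=cv2.imread(f"pics/{n}.png")[a:b,c:d];cv2.imwrite(f"pics/{n}2.png",cv2.resize(i,None,fx=2.06,fy=2.06,interpolation=cv2.INTER_CUBIC))
E
```

```text
(no output)
```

View pics/top2.png

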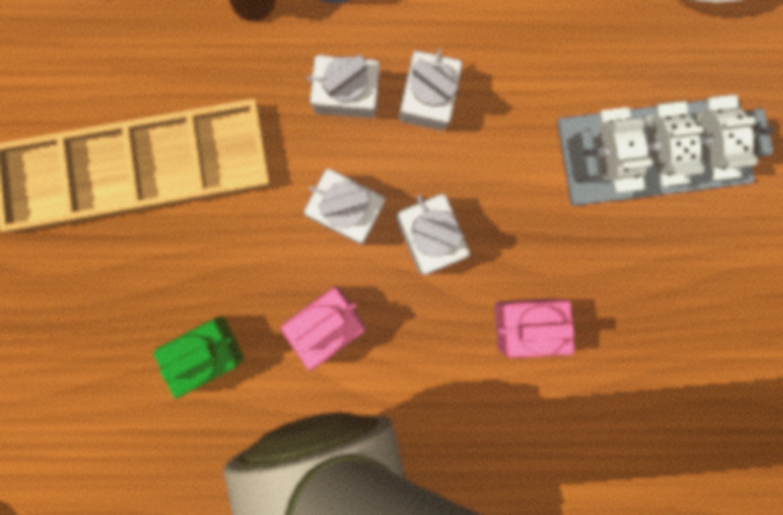

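View pics/scene2.png

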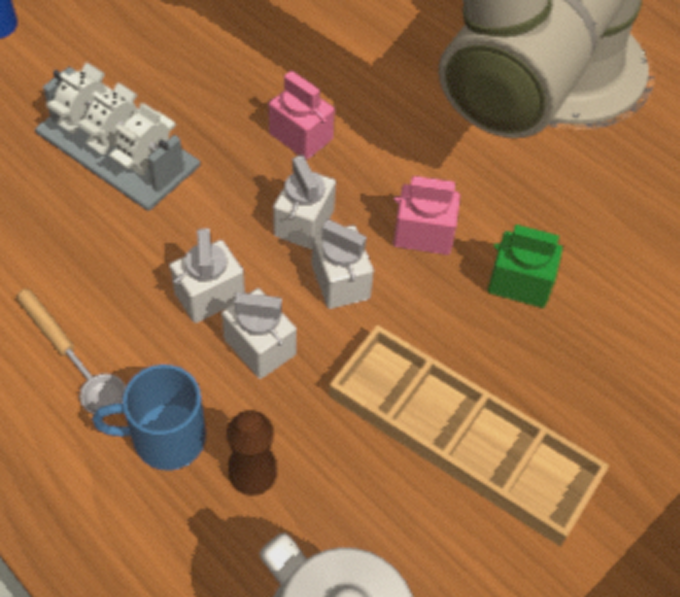

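The top view shows four white jars near (345,85), (432,90), (345,205) and (435,235) in the crop. The crate is at the left and the counter at the right, with the left and middle wheels reading about 1 and 5 and the right one about 3. The pink and green look-alikes are to be left alone. I'm moving above the jar cluster for a closer look.

Request:
{"name": "send_rows", "arguments": {
  "commands": [
    [1.8,3.3,0.9,-2,100],
    [1.8,3.3,0.9,-2,100],
    [1.8,3.3,0.9,-2,100],
    [1.8,3.3,0.9,-2,100],
    [1.8,3.3,0.9,-2,100],
    [1.8,3.3,0.9,-2,100],
    [1.8,3.3,0.9,-2,100],
    [1.8,3.3,0.9,-2,100],
    [1.8,3.3,0.9,-2,100],
    [1.8,3.3,0.9,-2,100],
    [1.8,3.3,0.9,-2,100],
    [1.8,3.3,0.9,-2,100]
  ]
}}

```text
time_s: 1.8
eef_pos: [0.4532, -0.0707, 0.3724]
ee_rot: [180.0, -0.0, 2.7]
contact_force: [0.6, -0.1, -0.5]
finger_gap: 0.0884
```

Request:
{"name": "send_rows", "arguments": {
  "commands": [
    [1.8,3.3,0.9,-1.4,100],
    [1.8,3.3,0.9,-1.4,100],
    [0,0,0,0,100],
    [0,0,0,0,100]
  ]
}}

```text
time_s: 2.13
eef_pos: [0.4891, -0.0054, 0.3897]
ee_rot: [180.0, -0.0, 0.2]
contact_force: [0.3, -0.1, -1.3]
finger_gap: 0.0883
```

```bash
python3 - <<'E'
from h import *
w=cams.grab_frame("wrist");s=manip.read_state()
cv2.imwrite("pics/w1.png",w["color"]);np.savez("w1.npz",**{k:w[k] for k in("color","fx","fy","cx","cy","R","t")})
print(s["eef_pos"],s["ee_rot"],s["joints"],w["fx"],ray(w,[280,210]))
for q,z in(("jar1",0),("jar1_wing",.089),("jar1_cap",.07)):
  print(q,[(np.round(r["uv"]).tolist(),round(r["score"],2),np.round(atz(w,r["uv"],z)[:2],3).tolist()) for r in cams.pinpoint(q,w)])
for q in("jar1","jar1_wing","jar1_cap"):
  for r in cams.outline_of(q,w):
    m=r["mask"].astype(np.uint8);c=max(cv2.findContours(m,0,2)[0],key=cv2.contourArea)
    print(q,r["score"],m.sum(),cv2.minAreaRect(c))
E
```

```text
[ 0.4886513  -0.00648337  0.389409  ] [1.79989504e+02 3.28338227e-02 8.63073093e-02] [-1.45189052e+01  9.96424385e+00  7.74887031e+01 -1.84549233e-02
  9.25761791e+01  7.53939596e+01] 293.0735754095561 (array([ 0.56959923, -0.00521177,  0.5106997 ]), array([-0.31182373, -0.0076551 , -0.95013904]))
jar1 [([242.0, 231.0], 0.86, [0.361, 0.061]), ([244.0, 82.0], 0.82, [0.618, 0.05]), ([175.0, 244.0], 0.64, [0.333, 0.19]), ([302.0, 86.0], 0.63, [0.613, -0.043]), ([298.0, 180.0], 0.61, [0.458, -0.042]), ([248.0, 161.0], 0.6, [0.492, 0.047]), ([355.0, 229.0], 0.57, [0.366, -0.15])]
jar1_wing [([240.0, 75.0], 0.8, [0.618, 0.045])]Traceback (most recent call last):
  File "<stdin>", line 6, in <module>
ValueError: it knows: axle_left, axle_mid, axle_right, counter, crate, jar, jar1_wing, jar2_wing, jar3_wing, jar4_wing, mug, pepper_mill, spoon
```

View pics/w1.png

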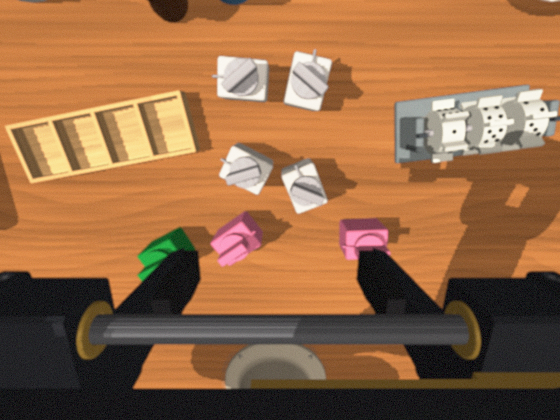

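```bash
cat > fit.py <<'E'
from h import *
from scipy.optimize import minimize
def box(lx,ly,z0,z1,yaw,x,y):
    c,s=np.cos(yaw),np.sin(yaw)
    return np.array([[x+c*a-s*b,y+s*a+c*b,z] for a in(-lx/2,lx/2) for b in(-ly/2,ly/2) for z in(z0,z1)])
def projm(p,X):
    c=X@np.array(p["R"]).T+np.array(p["t"]);return np.c_[p["fx"]*c[:,0]/c[:,2]+p["cx"],p["fy"]*c[:,1]/c[:,2]+p["cy"]]
A=np.linspace(0,2*np.pi,24)[:-1]
def parts(q,z=0):
    x,y,yw,cap=q
    d=[np.c_[x+.024*np.cos(A),y+.024*np.sin(A),np.full(23,z+h)] for h in(.062,.076)]
    return [box(.07,.054,z,z+.062,yw,x,y),np.vstack(d),box(.05,.014,z+.076,z+.102,yw+cap,x,y)]
S=4
def sil(p,q,win,z=0):
    u0,v0,w,h=win;m=np.zeros((h*S,w*S),np.uint8)
    for P in parts(q,z):
        hull=cv2.convexHull(((projm(p,P)-[u0-.5,v0-.5])*S*16-8).astype(np.int32));cv2.fillConvexPoly(m,hull,1,shift=4)
    return cv2.resize(m.astype(np.float32),(w,h),interpolation=cv2.INTER_AREA)
def jarmask(p):
    hsv=cv2.cvtColor(p["color"],cv2.COLOR_BGR2HSV);return ((hsv[...,1]<70)&(hsv[...,2]>95)).astype(np.float32)
def wing_edges(p,q,z=0):
    "mean gradient along the long edges of the wing's top face"
    g=cv2.GaussianBlur(cv2.cvtColor(p["color"],cv2.COLOR_BGR2GRAY),(0,0),.7).astype(np.float32)
    P=box(.05,.014,z+.102,z+.102,q[2]+q[3],q[0],q[1])[::2]
    gx,gy=cv2.Sobel(g,5,1,0),cv2.Sobel(g,5,0,1);tot=0
    u=projm(p,P)
    for a,b in((u[0],u[2]),(u[1],u[3])):
        n=np.array([-(b-a)[1],(b-a)[0]]);n/=np.linalg.norm(n)
        L=(a+(b-a)*np.linspace(.1,.9,20)[:,None]).astype(np.float32)
        tot+=abs((cv2.remap(gx,L[None,:,0],L[None,:,1],1)*n[0]+cv2.remap(gy,L[None,:,0],L[None,:,1],1)*n[1]).mean())
    return tot/200
def fit(views,x,y,z=0,caps=(.1,.4,.7,1.0),yaws=np.radians(range(-90,90,15)),r=.065,wedge=0.15):
    W=[]
    for p in views:
        u=projm(p,np.array([[x+a,y+b,h] for a in(-r,r) for b in(-r,r) for h in(0,.1)])); lo=np.maximum(u.min(0).astype(int),0);hi=np.minimum(u.max(0).astype(int),[559,419])
        M=jarmask(p)[lo[1]:hi[1],lo[0]:hi[0]]
        M=M.astype(np.uint8);n,l,st,ce=cv2.connectedComponentsWithStats(M);c=projm(p,np.array([[x,y,.05]]))[0]-lo
        k=1+np.argmin(np.linalg.norm(ce[1:]-c,axis=1)+1000*(st[1:,4]<100));W.append((p,(*lo,*(hi-lo)),(l==k).astype(np.float32)))
    def f(q,e=wedge):
        t=0
        for p,w,M in W:
            s=sil(p,q,w,z);t-=np.minimum(s,M).sum()/np.maximum(s,M).sum()
            if e: t-=e*min(wedge_(p,q,z),2)
        return t+10*max(0,-q[3]-.03)+10*max(0,q[3]-1.23)
    wedge_=wing_edges
    c=sorted([(f((x,y,yw,cp),0),yw,cp) for yw in yaws for cp in caps])[:6]
    best=None
    for _,yw,cp in c:
        X=np.array([x,y,yw,cp]);o=minimize(f,X,method="Nelder-Mead",options=dict(initial_simplex=np.vstack([X]+[X+d for d in np.diag([.006,.006,.12,.25])]),maxiter=220))
        if best is None or o.fun<best.fun:best=o
    return best
E
cat > run1.py <<'E'
from fit import *
s=cams.grab_frame("scene");t=cams.grab_frame("top");d=dict(np.load("w1.npz"))
ov=[]
for x,y in((.614,.044),(.612,-.047),(.478,.047),(.455,-.045)):
    b=fit([d,t,s],x,y);q=b.x;print(np.round(q[:2],4),np.degrees(q[2:]).round(1),round(b.fun,3))
    row=[]
    for p in(d,t,s):
        u=projm(p,np.array([[q[0],q[1],.05]]))[0];K=5;o=(u-26).astype(int)
        im=cv2.resize(p["color"][o[1]:o[1]+52,o[0]:o[0]+52],(208,208),interpolation=cv2.INTER_CUBIC)
        for P,c in zip(parts(q),((0,0,255),(0,255,0),(255,0,0))):
            P=P[-23:] if len(P)>8 else P[1::2][[0,1,3,2]]
            cv2.polylines(im,[((projm(p,P)-o+.5)*4).astype(int)],True,c,1)
        row.append(im)
    ov.append(np.vstack(row))
cv2.imwrite("pics/ov1.png",cv2.resize(np.hstack(ov),(776,582)))
E
python3 run1.py
```

```text
[0.6176 0.0473] [-95.9  43.9] -2.041
[ 0.614  -0.0461] [-12.7  65.3] -2.045
[0.4846 0.0458] [62.4 44.8] -2.378
[ 0.4572 -0.0472] [23.5 46.1] -2.438
```

View pics/ov1.png

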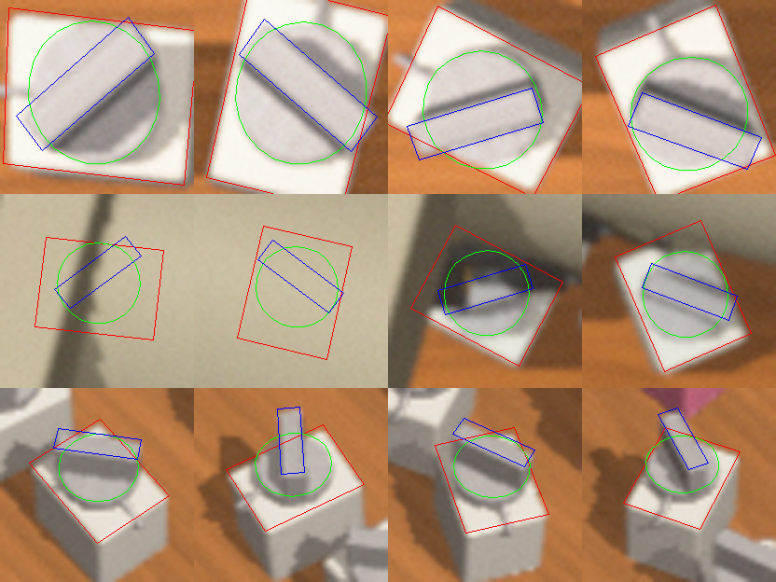

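```bash
cat > run2.py <<'E'
from fit import *
s=cams.grab_frame("scene");t=dict(cams.grab_frame("top"));w=cams.grab_frame("wrist");d=dict(np.load("w1.npz"))
M=[max(cams.outline_of("crate",p),key=lambda r:r["score"])["mask"] for p in(w,s)]
t["color"]=cv2.imread("pics/top.png")
def cf(q,M,V):
    tot=0
    for p,m in zip(V,M):
        a=np.zeros((420*2,560*2),np.uint8);cv2.fillConvexPoly(a,cv2.convexHull(((projm(p,box(.094,.286,0,.03,q[2],q[0],q[1]))+.5)*32).astype(np.int32)),1,shift=4)
        a=cv2.resize(a.astype(np.float32),(560,420),interpolation=cv2.INTER_AREA);tot-=np.minimum(a,m).sum()/np.maximum(a,m).sum()
    return tot
for V,N in(((w,s),M),((w,),M[:1]),((s,),M[1:])):
    X=np.array([.527,.285,np.radians(8)])
    o=minimize(cf,X,args=(N,V),method="Nelder-Mead",options=dict(initial_simplex=np.vstack([X]+[X+e for e in np.diag([.01,.01,.1])])))
    print("crate",o.x[:2].round(4),np.degrees(o.x[2]).round(2),o.fun)
q=o.x
for x,y in((.6176,.047),(.614,-.046),(.4846,.046),(.457,-.047)):
  for V in((d,t,s),(d,s),(d,t)):
    b=fit(V,x,y);q=b.x;print(np.round(q[:2],4),np.degrees(q[2:]).round(1),round(b.fun,3))
E
python3 run2.py
```

```text
crate [0.5316 0.2785] 10.82 -1.9504330158233643
crate [0.5318 0.2777] 10.7 -0.9840222001075745
crate [0.5319 0.2799] 10.46 -0.9683604836463928
[0.6174 0.0471] [-95.   42.8] -2.825
[0.6175 0.0473] [-95.7  43.7] -1.8
[0.6172 0.0471] [-94.3  42.6] -2.173
[ 0.614  -0.0459] [-12.7  65.9] -2.861
[ 0.614  -0.0461] [-12.7  65.3] -1.82
[ 0.6115 -0.0451] [-13.   65.2] -2.208
[0.4846 0.0459] [63.6 43. ] -2.851
[0.485  0.0455] [63.4 43.2] -1.818
[0.4843 0.0461] [63.6 43. ] -2.152
[ 0.457  -0.0475] [24.  45.4] -2.904
[ 0.457  -0.0472] [23.5 44.9] -1.933
[ 0.4567 -0.0478] [23.6 45.9] -2.135
```

The fits from the different views agree: the crate is at (0.532, 0.278) with yaw 10.7°. I'm picking jar C at (0.4845, 0.046), wing yaw 106.5°, first, for the far-left bay.

Request:
{"name": "send_rows", "arguments": {
  "commands": [
    [-0.03,0.35,-1.33,7.1,45],
    [-0.03,0.35,-1.33,7.1,45],
    [-0.03,0.35,-1.33,7.1,45],
    [-0.03,0.35,-1.33,7.1,45],
    [-0.03,0.35,-1.33,7.1,45],
    [-0.03,0.35,-1.33,7.1,45],
    [-0.03,0.35,-1.33,7.1,45],
    [-0.03,0.35,-1.33,7.1,45],
    [-0.03,0.35,-1.33,7.1,45],
    [-0.03,0.35,-1.33,7.1,45],
    [-0.03,0.35,-1.33,7.1,45],
    [-0.03,0.35,-1.33,7.1,45]
  ]
}}

```text
time_s: 3.63
eef_pos: [0.4851, 0.0354, 0.2295]
ee_rot: [180.0, 0.0, 85.5]
contact_force: [0.1, -0.3, 0.8]
finger_gap: 0.0397
```

Request:
{"name": "send_rows", "arguments": {
  "commands": [
    [-0.03,0.35,-1.33,7.1,45],
    [-0.03,0.35,-1.33,7.1,45],
    [-0.03,0.35,-1.33,7.1,45],
    [0,0,0,0,45],
    [0,0,0,0,45]
  ]
}}

```text
time_s: 4.05
eef_pos: [0.4841, 0.0458, 0.1902]
ee_rot: [-180.0, -0.0, 106.3]
contact_force: [0.5, 1.0, -0.2]
finger_gap: 0.0396
```

```bash
python3 - <<'E'
from fit import *
w=cams.grab_frame("wrist");s=manip.read_state();cv2.imwrite("pics/w2.png",w["color"])
print(s["eef_pos"],s["ee_rot"],s["contact_force"])
E
```

```text
[0.4844927  0.04566355 0.19086734] [1.79964240e+02 1.94109321e-02 1.06273542e+02] [-0.22012995  0.39784016  0.77762551]
```

View pics/w2.png

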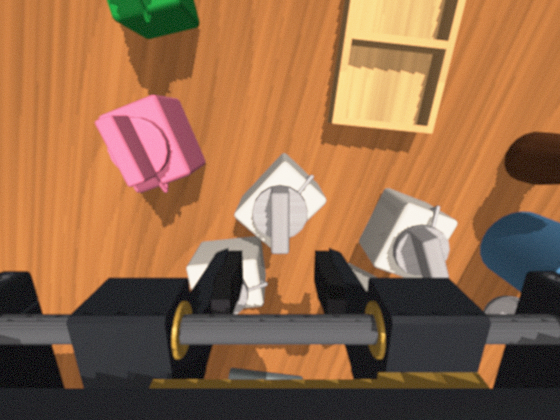

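The wing is upright and centred between the jaws, at about col 280. I'm descending, gripping and lifting.

Request:
{"name": "send_rows", "arguments": {
  "commands": [
    [0,0,-2.5,0,45],
    [0,0,-2.5,0,45],
    [0,0,-2,0,45],
    [0,0,-1.55,0,45],
    [0,0,0,0,45],
    [0,0,0,0,0],
    [0,0,0,0,0],
    [0,0,0,0,0],
    [0,0,0,0,0],
    [0,0,0,0,0],
    [0,0,0,0,0]
  ]
}}

```text
time_s: 5.02
eef_pos: [0.485, 0.0459, 0.1056]
ee_rot: [179.9, 0.1, 106.5]
contact_force: [1.7, 0.4, 4.9]
finger_gap: 0.014
```

Request:
{"name": "send_rows", "arguments": {
  "commands": [
    [0,0,0.5,0,0],
    [0,0,1,0,0],
    [0,0,1.5,0,0],
    [0,0,1.5,0,0],
    [0,0,0.5,0,0],
    [0,0,0,0,0]
  ]
}}

```text
time_s: 5.52
eef_pos: [0.4845, 0.0459, 0.1559]
ee_rot: [179.9, 0.1, 106.5]
contact_force: [1.2, -0.2, -3.4]
finger_gap: 0.0136
```

Request:
{"name": "send_rows", "arguments": {
  "commands": [
    [0.231,2.794,0,-4.39,0],
    [0.231,2.794,0,-4.39,0],
    [0.231,2.794,0,-4.39,0],
    [0.231,2.794,0,-4.39,0],
    [0.231,2.794,0,-4.39,0],
    [0.231,2.794,0,-4.39,0],
    [0.231,2.794,0,-4.39,0],
    [0.231,2.794,0,-4.39,0],
    [0.231,2.794,0,-4.39,0],
    [0.231,2.794,0,-4.39,0],
    [0.231,2.794,0,-4.39,0],
    [0.231,2.794,0,-4.39,0]
  ]
}}

```text
time_s: 6.52
eef_pos: [0.5113, 0.3823, 0.1534]
ee_rot: [-179.9, 0.1, 53.6]
contact_force: [1.0, -0.3, -2.0]
finger_gap: 0.014
```

Request:
{"name": "send_rows", "arguments": {
  "commands": [
    [0,0,0,0,0],
    [0,0,0,0,0],
    [0,0,-1,0,0],
    [0,0,-0.5,0,0],
    [0,0,0,0,0]
  ]
}}

```text
time_s: 6.93
eef_pos: [0.5114, 0.3799, 0.1376]
ee_rot: [-179.9, 0.2, 53.8]
contact_force: [-0.6, -0.5, -3.3]
finger_gap: 0.0138
```

```bash
cat > look.py <<'E'
from h import *
import sys
s=cams.grab_frame("scene");w=cams.grab_frame("wrist")
u,v=proj(s,[.53,.28,.06]);u=int(min(max(u,130),430));v=int(min(max(v,105),315))
a=s["color"][v-105:v+105,u-130:u+130]
cv2.imwrite(f"pics/{sys.argv[1]}.png",np.hstack([cv2.resize(a,(520,420),interpolation=cv2.INTER_CUBIC),w["color"][:, 140:420]]))
st=manip.read_state();print(st["eef_pos"],st["ee_rot"],st["contact_force"],st["finger_gap"])
E
python3 look.py l1
```

```text
[0.51199818 0.38041418 0.13931401] [-1.79974849e+02  4.99571543e-02  5.37784738e+01] [ 0.28956369  0.45490164 -2.67832173] 0.013643751822276663
```

View pics/l1.png

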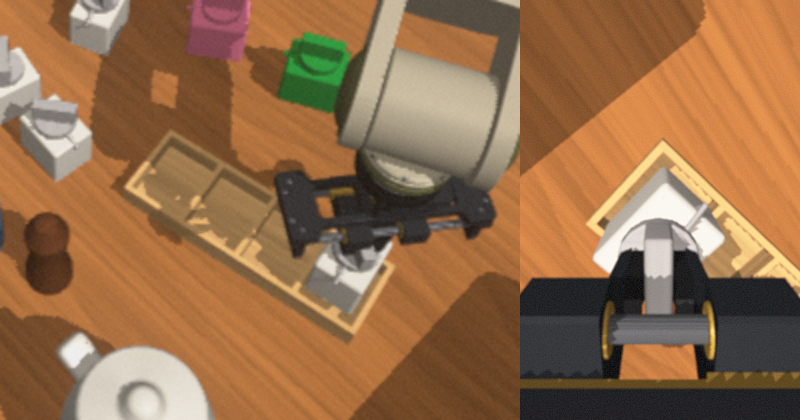

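Jar C hangs square over the far-left bay, at about (350,280) in the scene crop. I'm lowering it and then screwing the cap home.

Request:
{"name": "send_rows", "arguments": {
  "commands": [
    [0,0.05,-1,0,0],
    [0,0,-1,0,0],
    [0,0,-0.5,0,0],
    [0,0,-0.4,0,0],
    [0,0,0,0,0],
    [0,0,0,0,0]
  ]
}}

```text
time_s: 7.53
eef_pos: [0.512, 0.3818, 0.1117]
ee_rot: [180.0, -0.0, 53.8]
contact_force: [-4.1, -2.2, 6.7]
finger_gap: 0.0137
```

Request:
{"name": "send_rows", "arguments": {
  "commands": [
    [0,0,0,-5,0],
    [0,0,0,-5,0],
    [0,0,0,-5,0],
    [0,0,0,-5,0],
    [0,0,0,-5,0],
    [0,0,0,-5,0],
    [0,0,0,-5,0],
    [0,0,0,-4,0],
    [0,0,0,-3,0],
    [0,0,0,-3,0],
    [0,0,0,0,0],
    [0,0,0,0,0]
  ]
}}

```text
time_s: 8.53
eef_pos: [0.5123, 0.3819, 0.1117]
ee_rot: [-180.0, -0.1, 8.9]
contact_force: [-1.1, -0.9, 5.9]
finger_gap: 0.0138
```

```bash
python3 -c "
from h import *
s=manip.read_state();print(s['eef_pos'],s['ee_rot'],s['contact_force'],s['torque'],s['finger_gap'])"
```

```text
[0.51228077 0.38193772 0.11168946] [-1.79965406e+02 -9.36302850e-02  8.86615399e+00] [-1.08777853 -0.89823529  5.86893347] [-0.09890846  0.31820041 -0.01351951] 0.01377814722277035
```

Request:
{"name": "send_rows", "arguments": {
  "commands": [
    [0,0,0,-3,0],
    [0,0,0,-3,0],
    [0,0,0,0,0]
  ]
}}

```text
time_s: 8.78
eef_pos: [0.5125, 0.382, 0.1117]
ee_rot: [-179.9, -0.1, 2.8]
contact_force: [-0.6, 1.2, 5.3]
finger_gap: 0.0138
```

```bash
cat > st.py <<'E'
from h import *
s=manip.read_state();print(s['time_s'],s['eef_pos'].round(4),s['ee_rot'].round(2),s['contact_force'].round(2),s['torque'].round(3),s['finger_gap'])
E
python3 st.py
```

```text
8.7833 [0.5125 0.382  0.1117] [-1.7995e+02 -1.3000e-01  2.7700e+00] [-0.57  1.23  5.27] [ 0.022 -0.003 -0.06 ] 0.013833446937402636
```

Request:
{"name": "send_rows", "arguments": {
  "commands": [
    [0,0,0,-3,0],
    [0,0,0,-3,0],
    [0,0,0,0,0]
  ]
}}

```text
time_s: 9.03
eef_pos: [0.5126, 0.3817, 0.1117]
ee_rot: [-180.0, -0.1, -3.1]
contact_force: [-0.5, -1.6, 5.6]
finger_gap: 0.0144
```

```bash
python3 st.py
```

```text
9.0333 [0.5126 0.3817 0.1117] [-1.7999e+02 -1.3000e-01 -3.1400e+00] [-0.45 -1.62  5.59] [-0.277 -0.009  0.637] 0.01437870800476912
```

The torque rose to 0.64 N·m, so the cap is at its stop with the jar against the bay walls. I'm releasing and going to jar A.

Request:
{"name": "send_rows", "arguments": {
  "commands": [
    [0,0,0,2,0],
    [0,0,0,0,45],
    [0,0,0,0,45],
    [0,0,0,0,45],
    [0,0,1,0,45],
    [0,0,3,0,45],
    [0,0,4,0,45],
    [0,0,4,0,45],
    [0,0,4,0,45]
  ]
}}

```text
time_s: 9.78
eef_pos: [0.5115, 0.3815, 0.2733]
ee_rot: [-180.0, -0.0, -1.2]
contact_force: [-0.2, -0.1, -0.5]
finger_gap: 0.0396
```

Request:
{"name": "send_rows", "arguments": {
  "commands": [
    [0.53,-1.68,0,7,45],
    [0.53,-1.68,0,7,45],
    [0.53,-1.68,0,7,45],
    [0.53,-1.68,0,7,45],
    [0.53,-1.68,0,7,45],
    [0.53,-1.68,0,7,45],
    [0.53,-1.68,0,7,45],
    [0.53,-1.68,0,7,45],
    [0.53,-1.68,0,7,45],
    [0.53,-1.68,0,7,45],
    [0.53,-1.68,0,7,45],
    [0.53,-1.68,0,7,45]
  ]
}}

```text
time_s: 10.78
eef_pos: [0.5757, 0.1792, 0.2714]
ee_rot: [180.0, -0.0, 83.2]
contact_force: [0.4, -0.4, 0.4]
finger_gap: 0.0397
```

Request:
{"name": "send_rows", "arguments": {
  "commands": [
    [0.52,-1.67,-1,7,45],
    [0.52,-1.67,-1,7,45],
    [0.52,-1.67,-1,7,45],
    [0.52,-1.67,-1,7,45],
    [0.52,-1.67,-1,7,45],
    [0.52,-1.67,-1,7,45],
    [0.52,-1.67,-1,3,45],
    [0.52,-1.67,-1,0,45],
    [0,0,0,0,45],
    [0,0,0,0,45]
  ]
}}

```text
time_s: 11.62
eef_pos: [0.6171, 0.0462, 0.1909]
ee_rot: [-180.0, -0.0, 127.7]
contact_force: [-0.8, 1.1, 0.5]
finger_gap: 0.0394
```

```bash
cat > near.py <<'E'
from fit import *
import sys
x,y,yw,cp=map(float,sys.argv[1:5]);name=sys.argv[5]
w=cams.grab_frame("wrist");s=cams.grab_frame("scene");st=manip.read_state()
print(st["eef_pos"].round(4),st["ee_rot"].round(1))
for V in((w,),(w,s)):
    b=fit(V,x,y,yaws=np.radians([yw-12,yw,yw+12]),caps=[np.radians(cp)]);q=b.x;print(q[:2].round(4),np.degrees(q[2:]).round(1),"wing",np.degrees(q[2]+q[3]).round(1),round(b.fun,3))
u,v=proj(s,[.53,.2,.06]);u=int(min(max(u,130),430));v=int(min(max(v,105),315))
a=s["color"][v-105:v+105,u-130:u+130]
W=w["color"].copy();[cv2.polylines(W,[projm(w,P[1::2][[0,1,3,2]]).astype(int)],True,(0,0,255),1) for P in parts(q)[::2]]
cv2.imwrite(f"pics/{name}.png",np.hstack([cv2.resize(a,(520,420),interpolation=cv2.INTER_CUBIC),W[:, 140:420]]))
E
python3 near.py .6174 .0471 -95 43 n2
```

```text
[0.6172 0.0473 0.1917] [179.9   0.  127.8]
[0.6176 0.0482] [-92.4  41.1] wing -51.3 -1.09
[0.618  0.0474] [-94.9  43.5] wing -51.4 -1.766
```

View pics/n2.png

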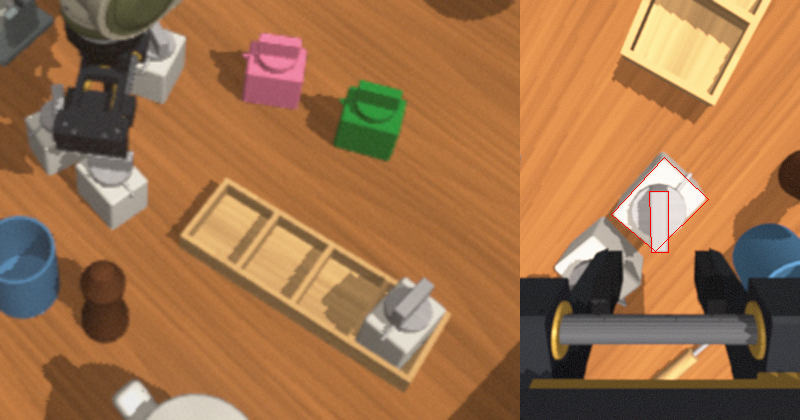

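Jar C stands in its bay and jar A is centred under the jaws, so I'm picking A.

Request:
{"name": "send_rows", "arguments": {
  "commands": [
    [0.05,0.03,-2.5,0.7,45],
    [0,0,-2.5,0,45],
    [0,0,-2,0,45],
    [0,0,-1.6,0,45],
    [0,0,0,0,45],
    [0,0,0,0,0],
    [0,0,0,0,0],
    [0,0,0,0,0],
    [0,0,0,0,0],
    [0,0,0,0,0]
  ]
}}

```text
time_s: 12.55
eef_pos: [0.6178, 0.0467, 0.1055]
ee_rot: [180.0, 0.0, 128.5]
contact_force: [-1.2, -0.9, 3.7]
finger_gap: 0.0139
```

Request:
{"name": "send_rows", "arguments": {
  "commands": [
    [0,0,0.5,0,0],
    [0,0,1,0,0],
    [0,0,1.5,0,0],
    [0,0,1.5,0,0],
    [0,0,0.5,0,0],
    [0,0,0,0,0]
  ]
}}

```text
time_s: 13.05
eef_pos: [0.6182, 0.0467, 0.1564]
ee_rot: [179.9, 0.1, 128.5]
contact_force: [-0.3, 0.4, -2.8]
finger_gap: 0.0139
```

Request:
{"name": "send_rows", "arguments": {
  "commands": [
    [-0.772,2.207,0,-6.2,0],
    [-0.772,2.207,0,-6.2,0],
    [-0.772,2.207,0,-6.2,0],
    [-0.772,2.207,0,-6.2,0],
    [-0.772,2.207,0,-6.2,0],
    [-0.772,2.207,0,-6.2,0],
    [-0.772,2.207,0,-6.2,0],
    [-0.772,2.207,0,-6.2,0],
    [-0.772,2.207,0,-6.2,0],
    [-0.772,2.207,0,-6.2,0],
    [-0.772,2.207,0,-6.2,0],
    [-0.772,2.207,0,-6.2,0]
  ]
}}

```text
time_s: 14.05
eef_pos: [0.5241, 0.3125, 0.1538]
ee_rot: [-179.9, 0.1, 53.8]
contact_force: [0.9, -0.0, -3.4]
finger_gap: 0.0137
```

Request:
{"name": "send_rows", "arguments": {
  "commands": [
    [0,0,0,0,0],
    [0,0,0,0,0],
    [0,0,0,0,0]
  ]
}}

```text
time_s: 14.3
eef_pos: [0.525, 0.311, 0.1541]
ee_rot: [-180.0, 0.1, 54.2]
contact_force: [-0.2, -0.5, -2.6]
finger_gap: 0.0138
```

```bash
python3 st.py; cat > held.py <<'E'
# fit the held jar: yaw & centre given underside z
from fit import *
import sys
w=cams.grab_frame("wrist");s=cams.grab_frame("scene");st=manip.read_state();e=st["eef_pos"];yw=st["ee_rot"][2];z=e[2]-.105
cv2.imwrite(f"pics/{sys.argv[1]}.png",np.hstack([cv2.resize(s["color"][150:360,230:490],(520,420),interpolation=cv2.INTER_CUBIC),w["color"][:,140:420]]))
E
python3 held.py h2
```

```text
14.3 [0.525  0.311  0.1541] [-1.7998e+02  6.0000e-02  5.4220e+01] [-0.2  -0.45 -2.57] [-0.049 -0.081 -0.003] 0.01375812224822371
```

View pics/h2.png

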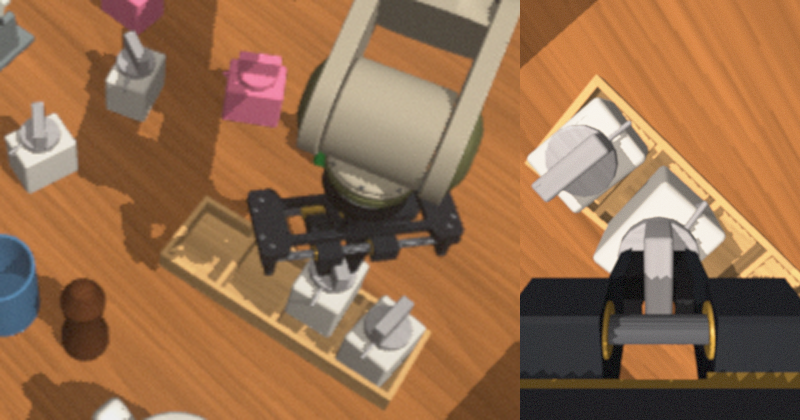

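Jar A is square over the next bay, at about (330,290).

Request:
{"name": "send_rows", "arguments": {
  "commands": [
    [0,0,-1.5,0,0],
    [0,0,-1,0,0],
    [0,0,-1,0,0],
    [0,0,-0.5,0,0],
    [0,0,-0.4,0,0],
    [0,0,0,0,0]
  ]
}}

```text
time_s: 14.9
eef_pos: [0.5253, 0.3115, 0.1117]
ee_rot: [180.0, -0.0, 54.1]
contact_force: [-0.1, -0.3, -1.9]
finger_gap: 0.0138
```

Request:
{"name": "send_rows", "arguments": {
  "commands": [
    [0,0,0,-5.3,0],
    [0,0,0,-5.3,0],
    [0,0,0,-5.3,0],
    [0,0,0,-5.3,0],
    [0,0,0,-5.3,0],
    [0,0,0,-5.3,0],
    [0,0,0,-5.3,0],
    [0,0,0,-5.3,0],
    [0,0,0,-5.3,0],
    [0,0,0,-4,0],
    [0,0,0,-3,0],
    [0,0,0,0,0]
  ]
}}

```text
time_s: 15.9
eef_pos: [0.5258, 0.3123, 0.1119]
ee_rot: [-179.9, -0.2, -0.6]
contact_force: [0.7, 3.9, 3.0]
finger_gap: 0.0138
```

```bash
python3 st.py
```

```text
15.9 [0.5258 0.3123 0.1119] [-179.9    -0.18   -0.62] [0.72 3.88 3.04] [ 0.758 -0.129  0.556] 0.01376374871204414
```

Request:
{"name": "send_rows", "arguments": {
  "commands": [
    [0,0,0,2,0],
    [0,0,0,0,45],
    [0,0,0,0,45],
    [0,0,0,0,45],
    [0,0,1,0,45],
    [0,0,3,0,45],
    [0,0,4,0,45],
    [0,0,4,0,45],
    [0,0,4,0,45]
  ]
}}

```text
time_s: 16.65
eef_pos: [0.5246, 0.3113, 0.2734]
ee_rot: [180.0, -0.0, 1.4]
contact_force: [0.6, 0.7, 0.5]
finger_gap: 0.0397
```

Request:
{"name": "send_rows", "arguments": {
  "commands": [
    [0.74,-2.98,0,4.3,45],
    [0.74,-2.98,0,4.3,45],
    [0.74,-2.98,0,4.3,45],
    [0.74,-2.98,0,4.3,45],
    [0.74,-2.98,0,4.3,45],
    [0.74,-2.98,0,4.3,45],
    [0.74,-2.98,0,4.3,45],
    [0.74,-2.98,0,4.3,45],
    [0.74,-2.98,0,4.3,45],
    [0.74,-2.98,0,4.3,45],
    [0.74,-2.98,0,4.3,45],
    [0.74,-2.98,0,4.3,45]
  ]
}}

```text
time_s: 17.65
eef_pos: [0.6138, -0.0476, 0.2716]
ee_rot: [180.0, -0.0, 53.2]
contact_force: [0.6, -0.5, -0.3]
finger_gap: 0.04
```

Request:
{"name": "send_rows", "arguments": {
  "commands": [
    [0,0,-3,0,45],
    [0,0,-3,0,45],
    [0,0,-2,0,45],
    [0,0,0,0,45],
    [0,0,0,0,45]
  ]
}}

```text
time_s: 18.07
eef_pos: [0.6137, -0.0461, 0.1913]
ee_rot: [-180.0, 0.0, 53.0]
contact_force: [-0.1, -0.1, 0.4]
finger_gap: 0.0397
```

```bash
python3 near.py .614 -.046 -12.7 65 n3
```

```text
[ 0.6145 -0.0461  0.193 ] [ 1.798e+02 -1.000e-01  5.300e+01]
[ 0.6138 -0.0451] [-11.4  64.7] wing 53.3 -1.117
[ 0.6138 -0.0452] [-12.2  65.2] wing 52.9 -2.161
```

View pics/n3.png

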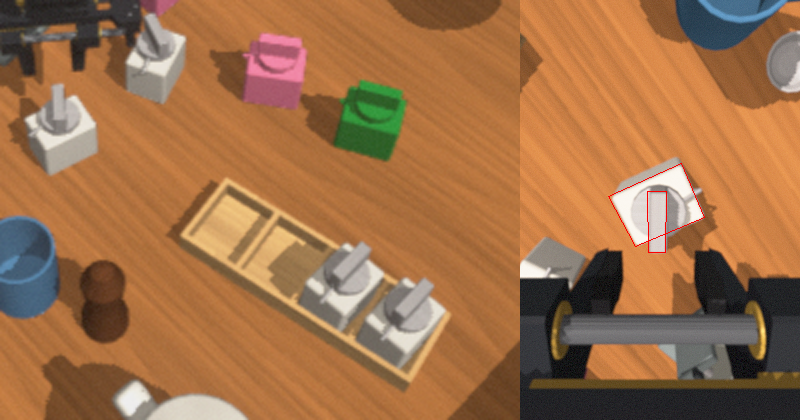

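Two jars are packed, and jar B is centred under the jaws. I'm picking B for bay 2.

Request:
{"name": "send_rows", "arguments": {
  "commands": [
    [0,0.08,-2.5,0,45],
    [0,0,-2.5,0,45],
    [0,0,-2,0,45],
    [0,0,-1.6,0,45],
    [0,0,0,0,45],
    [0,0,0,0,0],
    [0,0,0,0,0],
    [0,0,0,0,0],
    [0,0,0,0,0],
    [0,0,0,0,0]
  ]
}}

```text
time_s: 19.0
eef_pos: [0.6141, -0.0453, 0.106]
ee_rot: [179.9, -0.0, 53.0]
contact_force: [-1.5, 0.8, 5.1]
finger_gap: 0.0139
```

Request:
{"name": "send_rows", "arguments": {
  "commands": [
    [0,0,0.5,0,0],
    [0,0,1,0,0],
    [0,0,1.5,0,0],
    [0,0,1.5,0,0],
    [0,0,0.5,0,0],
    [0,0,0,0,0]
  ]
}}

```text
time_s: 19.5
eef_pos: [0.6143, -0.0453, 0.1563]
ee_rot: [179.9, -0.1, 53.0]
contact_force: [-0.1, -0.4, -3.2]
finger_gap: 0.014
```

Request:
{"name": "send_rows", "arguments": {
  "commands": [
    [-0.631,2.407,0,1.9,0],
    [-0.631,2.407,0,1.9,0],
    [-0.631,2.407,0,1.9,0],
    [-0.631,2.407,0,1.9,0],
    [-0.631,2.407,0,1.9,0],
    [-0.631,2.407,0,1.9,0],
    [-0.631,2.407,0,1.9,0],
    [-0.631,2.407,0,1.9,0],
    [-0.631,2.407,0,1.9,0],
    [-0.631,2.407,0,1.9,0],
    [-0.631,2.407,0,1.9,0],
    [-0.631,2.407,0,1.9,0]
  ]
}}

```text
time_s: 20.5
eef_pos: [0.5372, 0.2447, 0.1538]
ee_rot: [-179.9, 0.0, 75.9]
contact_force: [-0.8, -0.2, -3.5]
finger_gap: 0.0139
```

Request:
{"name": "send_rows", "arguments": {
  "commands": [
    [0,0,0,0,0],
    [0,0,0,0,0],
    [0,0,0,0,0]
  ]
}}

```text
time_s: 20.75
eef_pos: [0.538, 0.2431, 0.1541]
ee_rot: [-180.0, 0.0, 75.8]
contact_force: [0.3, -0.5, -2.9]
finger_gap: 0.014
```

```bash
python3 st.py; python3 held.py h3
```

```text
20.75 [0.538  0.2431 0.1541] [-1.7995e+02  4.0000e-02  7.5800e+01] [ 0.3  -0.48 -2.94] [-0.018 -0.035 -0.005] 0.013958447362649245
```

View pics/h3.png

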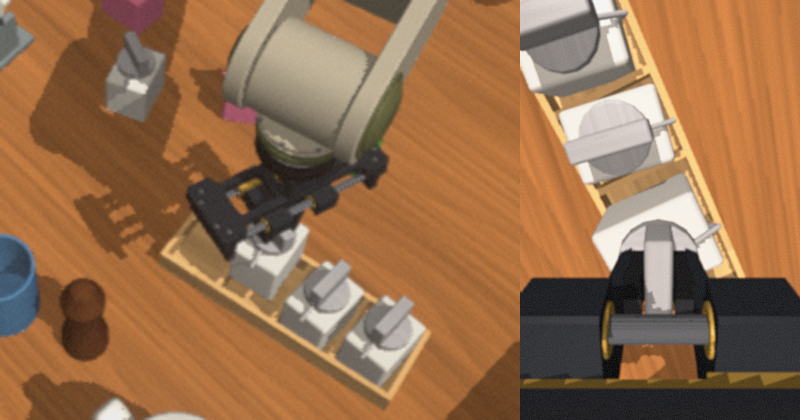

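Jar B is square over bay 2, at about (265,255).

Request:
{"name": "send_rows", "arguments": {
  "commands": [
    [0,0,-1.5,0,0],
    [0,0,-1,0,0],
    [0,0,-1,0,0],
    [0,0,-0.5,0,0],
    [0,0,-0.4,0,0],
    [0,0,0,0,0]
  ]
}}

```text
time_s: 21.35
eef_pos: [0.5384, 0.2437, 0.1121]
ee_rot: [179.9, -0.0, 75.8]
contact_force: [0.8, 2.3, 2.5]
finger_gap: 0.0135
```

Request:
{"name": "send_rows", "arguments": {
  "commands": [
    [0,0,0,-6,0],
    [0,0,0,-6,0],
    [0,0,0,-6,0],
    [0,0,0,-6,0],
    [0,0,0,-6,0],
    [0,0,0,-6,0],
    [0,0,0,-6,0],
    [0,0,0,-6,0],
    [0,0,0,-6,0],
    [0,0,0,-6,0],
    [0,0,0,-5,0]
  ]
}}

```text
time_s: 22.27
eef_pos: [0.5392, 0.2432, 0.1121]
ee_rot: [179.9, -0.2, 10.5]
contact_force: [0.2, -3.2, 3.8]
finger_gap: 0.0136
```

Request:
{"name": "send_rows", "arguments": {
  "commands": [
    [0,0,0,-4,0],
    [0,0,0,-4,0],
    [0,0,0,-4,0],
    [0,0,0,0,0]
  ]
}}

```text
time_s: 22.6
eef_pos: [0.5391, 0.2439, 0.112]
ee_rot: [-179.9, -0.2, -1.3]
contact_force: [1.8, 2.0, 5.1]
finger_gap: 0.0136
```

```bash
python3 st.py
```

```text
22.6 [0.5391 0.2439 0.112 ] [-179.95   -0.2    -1.27] [1.81 2.   5.1 ] [ 0.284 -0.188  0.543] 0.013590041064368237
```

Request:
{"name": "send_rows", "arguments": {
  "commands": [
    [0,0,0,2,0],
    [0,0,0,0,45],
    [0,0,0,0,45],
    [0,0,0,0,45],
    [0,0,1,0,45],
    [0,0,3,0,45],
    [0,0,4,0,45],
    [0,0,4,0,45],
    [0,0,4,0,45]
  ]
}}

```text
time_s: 23.35
eef_pos: [0.5376, 0.2435, 0.2734]
ee_rot: [-180.0, -0.0, 0.8]
contact_force: [1.2, -0.2, 0.5]
finger_gap: 0.0396
```

Request:
{"name": "send_rows", "arguments": {
  "commands": [
    [-0.677,-2.425,0,5.7,45],
    [-0.677,-2.425,0,5.7,45],
    [-0.677,-2.425,0,5.7,45],
    [-0.677,-2.425,0,5.7,45],
    [-0.677,-2.425,0,5.7,45],
    [-0.677,-2.425,0,5.7,45],
    [-0.677,-2.425,0,5.7,45],
    [-0.677,-2.425,0,5.7,45],
    [-0.677,-2.425,0,5.7,45],
    [-0.677,-2.425,0,5.7,45],
    [-0.677,-2.425,0,5.7,45],
    [-0.677,-2.425,0,5.7,45]
  ]
}}

```text
time_s: 24.35
eef_pos: [0.4562, -0.0484, 0.2714]
ee_rot: [180.0, -0.0, 69.5]
contact_force: [-0.3, -0.2, -0.2]
finger_gap: 0.0393
```

Request:
{"name": "send_rows", "arguments": {
  "commands": [
    [0,0,-3,0,45],
    [0,0,-3,0,45],
    [0,0,-2,0,45],
    [0,0,0,0,45],
    [0,0,0,0,45]
  ]
}}

```text
time_s: 24.77
eef_pos: [0.4568, -0.0474, 0.1913]
ee_rot: [-180.0, 0.0, 69.2]
contact_force: [0.3, 0.5, 0.2]
finger_gap: 0.0397
```

```bash
python3 near.py .457 -.047 23.6 45.5 n4
```

```text
[ 0.4575 -0.0475  0.1924] [179.9  -0.   69.2]
[ 0.4566 -0.0472] [24.7 44.1] wing 68.8 -1.133
[ 0.4566 -0.0473] [25.7 43.2] wing 69.0 -2.266
```

View pics/n4.png

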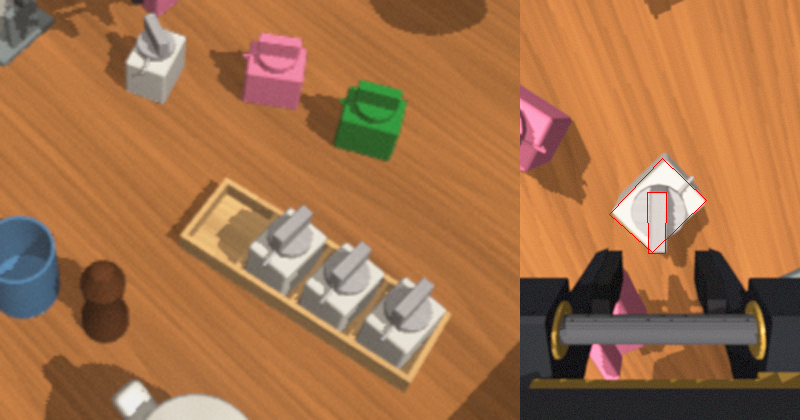

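Three jars stand in their bays and jar D is centred under the jaws, so I'm picking it.

Request:
{"name": "send_rows", "arguments": {
  "commands": [
    [0,0,-2.5,0,45],
    [0,0,-2.5,0,45],
    [0,0,-2,0,45],
    [0,0,-1.6,0,45],
    [0,0,0,0,45],
    [0,0,0,0,0],
    [0,0,0,0,0],
    [0,0,0,0,0],
    [0,0,0,0,0],
    [0,0,0,0,0]
  ]
}}

```text
time_s: 25.7
eef_pos: [0.4571, -0.0474, 0.1056]
ee_rot: [179.9, 0.0, 69.2]
contact_force: [-1.9, 0.7, 6.5]
finger_gap: 0.0138
```

Request:
{"name": "send_rows", "arguments": {
  "commands": [
    [0,0,0.5,0,0],
    [0,0,1,0,0],
    [0,0,1.5,0,0],
    [0,0,1.5,0,0],
    [0,0,0.5,0,0],
    [0,0,0,0,0]
  ]
}}

```text
time_s: 26.2
eef_pos: [0.4572, -0.0475, 0.1557]
ee_rot: [179.9, -0.0, 69.2]
contact_force: [0.5, -0.2, -2.8]
finger_gap: 0.0136
```

Request:
{"name": "send_rows", "arguments": {
  "commands": [
    [0.787,1.851,0,-1.15,0],
    [0.787,1.851,0,-1.15,0],
    [0.787,1.851,0,-1.15,0],
    [0.787,1.851,0,-1.15,0],
    [0.787,1.851,0,-1.15,0],
    [0.787,1.851,0,-1.15,0],
    [0.787,1.851,0,-1.15,0],
    [0.787,1.851,0,-1.15,0],
    [0.787,1.851,0,-1.15,0],
    [0.787,1.851,0,-1.15,0],
    [0.787,1.851,0,-1.15,0],
    [0.787,1.851,0,-1.15,0]
  ]
}}

```text
time_s: 27.2
eef_pos: [0.5511, 0.1757, 0.1533]
ee_rot: [-179.9, 0.1, 55.4]
contact_force: [0.1, -0.0, -2.9]
finger_gap: 0.0136
```

Request:
{"name": "send_rows", "arguments": {
  "commands": [
    [0,0,0,0,0],
    [0,0,0,0,0],
    [0,0,0,0,0]
  ]
}}

```text
time_s: 27.45
eef_pos: [0.5507, 0.1743, 0.1538]
ee_rot: [-179.9, 0.1, 55.4]
contact_force: [0.0, -0.3, -3.3]
finger_gap: 0.0139
```

```bash
python3 st.py; python3 held.py h4
```

```text
27.45 [0.5507 0.1743 0.1538] [-1.7993e+02  8.0000e-02  5.5450e+01] [ 0.03 -0.35 -3.31] [-0.028 -0.016 -0.005] 0.013891906478053329
```

View pics/h4.png

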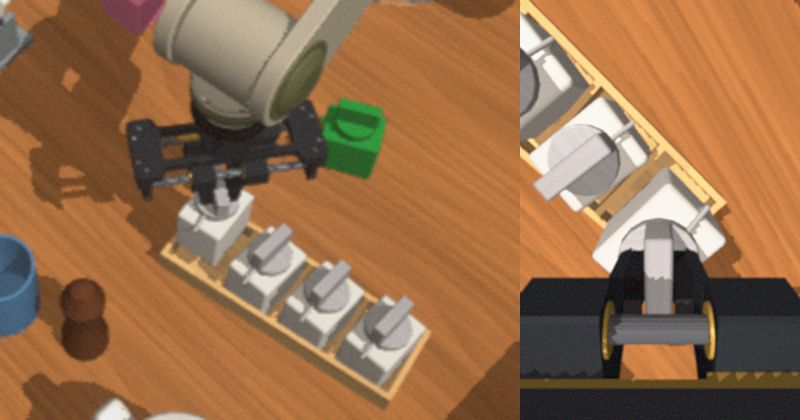

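Jar D is square over the last bay. I'm lowering it and screwing the cap home.

Request:
{"name": "send_rows", "arguments": {
  "commands": [
    [0,0,-1.5,0,0],
    [0,0,-1,0,0],
    [0,0,-1,0,0],
    [0,0,-0.5,0,0],
    [0,0,-0.4,0,0],
    [0,0,0,0,0]
  ]
}}

```text
time_s: 28.05
eef_pos: [0.5515, 0.1747, 0.1117]
ee_rot: [180.0, -0.0, 55.4]
contact_force: [-0.6, -1.3, -1.4]
finger_gap: 0.0138
```

Request:
{"name": "send_rows", "arguments": {
  "commands": [
    [0,0,0,-5.3,0],
    [0,0,0,-5.3,0],
    [0,0,0,-5.3,0],
    [0,0,0,-5.3,0],
    [0,0,0,-5.3,0],
    [0,0,0,-5.3,0],
    [0,0,0,-5.3,0],
    [0,0,0,-5.3,0],
    [0,0,0,-5.3,0],
    [0,0,0,-4,0],
    [0,0,0,-4,0],
    [0,0,0,0,0]
  ]
}}

```text
time_s: 29.05
eef_pos: [0.5522, 0.1751, 0.1117]
ee_rot: [-180.0, -0.2, -0.4]
contact_force: [0.9, 2.3, 1.7]
finger_gap: 0.0141
```

```bash
python3 st.py
```

```text
29.05 [0.5522 0.1751 0.1117] [-179.96   -0.18   -0.36] [0.88 2.29 1.71] [ 0.451 -0.323  0.533] 0.01406821361485087
```

Request:
{"name": "send_rows", "arguments": {
  "commands": [
    [0,0,0,2,0],
    [0,0,0,0,45],
    [0,0,0,0,45],
    [0,0,0,0,45],
    [0,0,1,0,45],
    [0,0,3,0,45],
    [0,0,4,0,45],
    [0,0,4,0,45],
    [0,0,4,0,45]
  ]
}}

```text
time_s: 29.8
eef_pos: [0.5508, 0.1747, 0.2734]
ee_rot: [180.0, -0.0, 1.7]
contact_force: [0.2, 0.3, 0.3]
finger_gap: 0.0398
```

Request:
{"name": "send_rows", "arguments": {
  "commands": [
    [-0.67,-3.95,0.4,0.8,0],
    [-0.67,-3.95,0.4,0.8,0],
    [-0.67,-3.95,0.4,0.8,0],
    [-0.67,-3.95,0.4,0.8,0],
    [-0.67,-3.95,0.4,0.8,0],
    [-0.67,-3.95,0.4,0.8,0],
    [-0.67,-3.95,0.4,0.8,0],
    [-0.67,-3.95,0.4,0.8,0],
    [-0.67,-3.95,0.4,0.8,0],
    [-0.67,-3.95,0.4,0.8,0],
    [-0.67,-3.95,0.4,0.8,0],
    [-0.67,-3.95,0.4,0.8,0]
  ]
}}

```text
time_s: 30.8
eef_pos: [0.4699, -0.301, 0.3199]
ee_rot: [180.0, -0.0, 11.3]
contact_force: [-0.0, -0.6, -0.0]
finger_gap: 0.0002
```

Request:
{"name": "send_rows", "arguments": {
  "commands": [
    [0,0,0,0,0],
    [0,0,0,0,0]
  ]
}}

```text
time_s: 30.97
eef_pos: [0.4701, -0.3007, 0.319]
ee_rot: [-180.0, 0.0, 11.1]
contact_force: [0.3, 0.6, 0.9]
finger_gap: 0.0004
```

```bash
python3 - <<'E'
from fit import *
import fit
s=cams.grab_frame("scene");t=cams.grab_frame("top");w=cams.grab_frame("wrist");st=manip.read_state();print(st["eef_pos"],st["ee_rot"])
np.savez("w3.npz",**{k:w[k] for k in("color","fx","fy","cx","cy","R","t")})
# caps by wing edges + pose from crate
for b in(.105,.035,-.035,-.105):
    x,y=.5317-.1857*b,.278+.9826*b
    best=min((-(wing_edges(t,(x+dx,y+dy,np.radians(a),0),.006)+wing_edges(s,(x+dx,y+dy,np.radians(a),0),.006)),a,dx,dy) for a in range(-30,60,2) for dx in np.arange(-.006,.007,.002) for dy in np.arange(-.006,.007,.002))
    print("wing yaw",best)
for p,n in((w,"wrist"),(t,"top"),(s,"scene")):
  for q,z in(("axle_left",.06),("axle_mid",.06),("axle_right",.06),("counter",0)):
    print(n,q,[(round(r["score"],2),np.round(atz(p,r["uv"],z)[:2],4).tolist()) for r in cams.pinpoint(q,p)][:2])
u,v=proj(s,[.53,.28,.06]);u=int(u);v=int(v)
a=cv2.resize(s["color"][v-60:v+60,u-75:u+75],(375,300),interpolation=cv2.INTER_CUBIC)
u,v=map(int,proj(w,[.552,-.30,.08]));c=w["color"][max(v-90,0):v+90,max(u-120,0):u+120];c=cv2.resize(c,(420,int(c.shape[0]*420/c.shape[1])),interpolation=cv2.INTER_CUBIC)
o=np.zeros((max(300,len(c)),795,3),np.uint8);o[:300,:375]=a;o[:len(c),375:]=c;cv2.imwrite("pics/c1.png",o)
E
```

```text
[ 0.47108256 -0.29812096  0.319089  ] [-1.79997172e+02 -9.68988090e-03  1.13835148e+01]
wing yaw (np.float64(-2.8515812607138216), 2, np.float64(-0.002), np.float64(0.002))
wing yaw (np.float64(-2.4570638618085825), 0, np.float64(-0.002), np.float64(0.002))
wing yaw (np.float64(-2.5033875806223156), 2, np.float64(0.0), np.float64(0.002))
wing yaw (np.float64(-2.4325203975880365), 2, np.float64(0.0), np.float64(0.002))
wrist axle_left [(0.69, [0.5479, -0.2492])]
wrist axle_mid [(0.75, [0.5529, -0.302])]
wrist axle_right [(0.89, [0.5579, -0.3604])]
wrist counter [(0.89, [0.5534, -0.3058])]
top axle_left [(0.59, [0.5424, -0.246])]
top axle_mid [(0.56, [0.5538, -0.2997])]
top axle_right [(0.69, [0.5625, -0.3605]), (0.22, [0.5554, 0.1832])]
top counter [(0.9, [0.5532, -0.3064])]
scene axle_left [(0.89, [0.5427, -0.2429])]
scene axle_mid [(0.85, [0.5414, -0.3031])]
scene axle_right [(0.79, [0.5582, -0.3585])]
scene counter [(0.85, [0.5572, -0.291])]
```

View pics/c1.png

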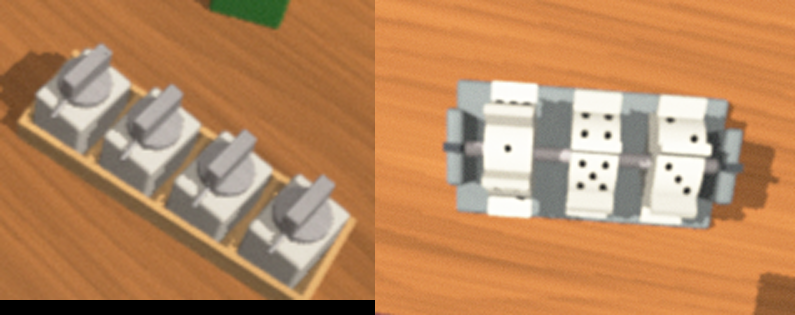

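The four wings lie parallel along the bays' long side, so the caps are home. Wheels: left reads 1 with its face nearly square. The middle one has a fin on top between 4 and 5, and the right one between 2 and 3. My plan is to press a side fin down to horizontal (tip at z = 63 mm), which squares a face on every stroke. First I need the counter's pose, refined.

```bash
python3 - <<'E'
from fit import *
w=cams.grab_frame("wrist");s=cams.grab_frame("scene");st=manip.read_state();print(st["eef_pos"],st["ee_rot"])
def loc(q,P):
    c,sn=np.cos(q[2]),np.sin(q[2]);P=np.array(P,float);return np.c_[q[0]+c*P[:,0]-sn*P[:,1],q[1]+sn*P[:,0]+c*P[:,1],P[:,2]]
def model(q):
    L=[[(a,b,z) for a in(-.05,.05) for b in(-.105,.105) for z in(0,.012)]]
    for b in(-.094,.094):L.append([(a,b+d,z) for a in(-.02,.02) for d in(-.006,.006) for z in(0,.083)])
    for b in(-.056,0,.056):L.append([(.039*np.cos(t),b+d,.06+.039*np.sin(t)) for t in A for d in(-.015,.015)])
    return [loc(q,l) for l in L]
def f(q,V):
    t=0
    for p,m in V:
        a=np.zeros((840,1120),np.uint8)
        for P in model(q):cv2.fillConvexPoly(a,cv2.convexHull(((projm(p,P)+.5)*32).astype(np.int32)),1,shift=4)
        a=cv2.resize(a.astype(np.float32),(560,420),interpolation=cv2.INTER_AREA);t-=np.minimum(a,m).sum()/np.maximum(a,m).sum()
    return t
M=[(p,max(cams.outline_of("counter",p),key=lambda r:r["score"])["mask"]) for p in(w,s)]
for V in(M,M[:1]):
    X=np.array([.5533,-.303,np.radians(8)])
    o=minimize(f,X,args=(V,),method="Nelder-Mead",options=dict(initial_simplex=np.vstack([X]+[X+e for e in np.diag([.008,.008,.08])])))
    print(o.x[:2].round(4),np.degrees(o.x[2]).round(2),o.fun)
q=o.x;print(loc(q,[(0,.056,.06),(0,0,.06),(0,-.056,.06)]).round(4))
E
```

```text
[ 0.47086868 -0.29923894  0.31870596] [-1.79998471e+02  1.80049444e-03  1.13192195e+01]
[ 0.5537 -0.3049] 7.31 -1.8940768241882324
[ 0.554  -0.3036] 7.3 -0.9584041833877563
[[ 0.5469 -0.2481  0.06  ]
 [ 0.554  -0.3036  0.06  ]
 [ 0.5611 -0.3592  0.06  ]]
```

Request:
{"name": "send_rows", "arguments": {
  "commands": [
    [2,1.08,-2,-0.8,0],
    [2,1.08,-2,-0.8,0],
    [2,1.08,-2,-0.8,0],
    [2,1.08,-2,-0.8,0],
    [1.99,1.09,-2,-0.8,0],
    [0,0,-3.5,0,0],
    [0,0,-3.2,0,0],
    [0,0,-1.5,0,0],
    [0,0,0,0,0],
    [0,0,0,0,0]
  ]
}}

```text
time_s: 32.75
eef_pos: [0.5708, -0.2452, 0.1368]
ee_rot: [-180.0, 0.0, 7.3]
contact_force: [-0.0, -0.2, 0.4]
finger_gap: 0.0003
```

Request:
{"name": "send_rows", "arguments": {
  "commands": [
    [0.05,0.006,-1.0,0,0],
    [0.347,0.045,-0.5,0,0],
    [0.595,0.077,-0.7,0,0],
    [0.496,0.064,-0.8,0,0],
    [0.397,0.052,-0.9,0,0],
    [0.198,0.026,-0.7,0,0],
    [0,0,-0.3,0,0],
    [0,0,0,0,0],
    [0,0,0,0,0]
  ]
}}

```text
time_s: 33.5
eef_pos: [0.5911, -0.2424, 0.0874]
ee_rot: [-180.0, 0.1, 7.3]
contact_force: [-0.0, -0.1, -0.1]
finger_gap: 0.0005
```

```bash
python3 st.py
```

```text
33.5 [ 0.5911 -0.2424  0.0874] [-1.7996e+02  7.0000e-02  7.3100e+00] [-0.02 -0.1  -0.13] [-0.019 -0.012  0.01 ] 0.00047208657119489876
```

Request:
{"name": "send_rows", "arguments": {
  "commands": [
    [0,0,2.5,0,0],
    [0,0,2.4,0,0],
    [-2.083,-0.27,0,0,0],
    [0,0,0,0,0],
    [0.05,0.006,-1.0,0,0],
    [0.347,0.045,-0.5,0,0],
    [0.595,0.077,-0.7,0,0],
    [0.496,0.064,-0.8,0,0]
  ]
}}

```text
time_s: 34.17
eef_pos: [0.5876, -0.2431, 0.1066]
ee_rot: [179.9, -0.2, 7.3]
contact_force: [2.3, 0.2, 3.1]
finger_gap: 0.0006
```

Request:
{"name": "send_rows", "arguments": {
  "commands": [
    [0.397,0.052,-0.9,0,0],
    [0.198,0.026,-0.7,0,0],
    [0,0,-0.3,0,0],
    [0,0,0,0,0],
    [0,0,0,0,0]
  ]
}}

```text
time_s: 34.58
eef_pos: [0.5912, -0.2423, 0.0871]
ee_rot: [-179.9, 0.1, 7.3]
contact_force: [0.7, -0.5, 0.7]
finger_gap: 0.0003
```

Request:
{"name": "send_rows", "arguments": {
  "commands": [
    [0,0,2.5,0,0],
    [0,0,2.4,0,0],
    [-2.083,-0.27,0,0,0],
    [-4,-0.52,3,0,0],
    [-4,-0.52,3,0,0],
    [-4,-0.52,3,0,0],
    [0,0,0,0,0]
  ]
}}

```text
time_s: 35.17
eef_pos: [0.4686, -0.2594, 0.2163]
ee_rot: [179.7, -0.2, 7.2]
contact_force: [-0.2, -0.4, 0.4]
finger_gap: 0.0006
```

```bash
cat > wv.py <<'E'
from h import *
import sys
w=cams.grab_frame("wrist");s=cams.grab_frame("scene");t=cams.grab_frame("top");st=manip.read_state();print(st["eef_pos"].round(4),st["ee_rot"].round(2))
def crop(p,h,sz):
    u,v=map(int,proj(p,[.5538,-.304,.08]));k=h;v=max(v,k*3//4);u=max(u,k)
    return cv2.resize(p["color"][v-k*3//4:v+k*3//4,u-k:u+k],sz,interpolation=cv2.INTER_CUBIC)
W=crop(w,140,(520,390));o=np.hstack([W,np.vstack([crop(s,50,(260,195)),crop(t,50,(260,195))])]);cv2.imwrite(f"pics/{sys.argv[1]}.png",o);cv2.imwrite(f"pics/{sys.argv[1]}_raw.png",w["color"])
E
python3 wv.py v1
```

```text
[ 0.4713 -0.2581  0.2114] [ 1.80e+02 -1.00e-02  7.28e+00]
```

View pics/v1.png

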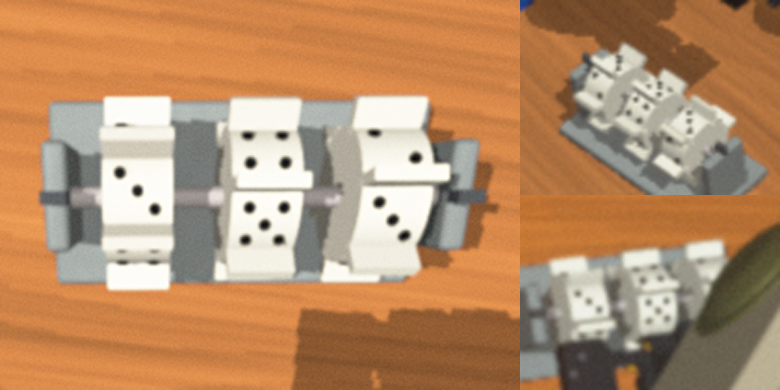

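The left wheel shows 3 after two strokes, square, so the method works. I'm doing the third stroke on it, then moving to the right wheel.

Request:
{"name": "send_rows", "arguments": {
  "commands": [
    [2.485,0.323,-1.865,0,0],
    [2.485,0.323,-1.865,0,0],
    [2.485,0.323,-1.865,0,0],
    [2.485,0.323,-1.865,0,0],
    [0,0,0,0,0]
  ]
}}

```text
time_s: 35.73
eef_pos: [0.5725, -0.2426, 0.1303]
ee_rot: [-179.7, 0.3, 7.5]
contact_force: [-0.2, 0.1, 0.1]
finger_gap: 0.0006
```

Request:
{"name": "send_rows", "arguments": {
  "commands": [
    [0,0,0,0,0],
    [0.05,0.006,-1.0,0,0],
    [0.347,0.045,-0.5,0,0],
    [0.595,0.077,-0.7,0,0],
    [0.496,0.064,-0.8,0,0],
    [0.397,0.052,-0.9,0,0],
    [0.198,0.026,-0.6,0,0],
    [0,0,-0.2,0,0],
    [0,0,-0.15,0,0],
    [0,0,0,0,0],
    [0,0,0,0,0]
  ]
}}

```text
time_s: 36.65
eef_pos: [0.5912, -0.2425, 0.0882]
ee_rot: [-180.0, 0.0, 7.3]
contact_force: [0.0, 0.1, 0.3]
finger_gap: 0.0008
```

```bash
python3 st.py
```

```text
36.65 [ 0.5912 -0.2425  0.0882] [-1.7998e+02  4.0000e-02  7.3100e+00] [0.03 0.09 0.32] [ 0.02  -0.009  0.009] 0.000814575413315338
```

Request:
{"name": "send_rows", "arguments": {
  "commands": [
    [0,0,3.1,0,0],
    [0,0,3.05,0,0],
    [-0.213,-3.793,0,0,0],
    [-0.213,-3.793,0,0,0],
    [-0.213,-3.793,0,0,0],
    [0,0,-1.3,0,0],
    [0,0,0,0,0],
    [0,0,0,0,0]
  ]
}}

```text
time_s: 37.32
eef_pos: [0.5847, -0.3557, 0.1361]
ee_rot: [-179.9, 0.1, 7.3]
contact_force: [-0.2, 0.6, 0.4]
finger_gap: 0.0005
```

Request:
{"name": "send_rows", "arguments": {
  "commands": [
    [0.05,0.006,-1.0,0,0],
    [0.347,0.045,-0.5,0,0],
    [0.595,0.077,-0.7,0,0],
    [0.496,0.064,-0.8,0,0],
    [0.397,0.052,-0.9,0,0],
    [0.198,0.026,-0.6,0,0],
    [0,0,-0.2,0,0],
    [0,0,-0.15,0,0],
    [0,0,0,0,0]
  ]
}}

```text
time_s: 38.07
eef_pos: [0.606, -0.3535, 0.088]
ee_rot: [-180.0, 0.0, 7.3]
contact_force: [-1.4, -0.1, -0.7]
finger_gap: 0.0006
```

Request:
{"name": "send_rows", "arguments": {
  "commands": [
    [0,0,2.5,0,0],
    [0,0,2.35,0,0],
    [-2.083,-0.27,0,0,0],
    [0,0,0,0,0],
    [0.05,0.006,-1.0,0,0],
    [0.347,0.045,-0.5,0,0],
    [0.595,0.077,-0.7,0,0],
    [0.496,0.064,-0.8,0,0],
    [0.397,0.052,-0.9,0,0],
    [0.198,0.026,-0.6,0,0],
    [0,0,-0.2,0,0],
    [0,0,-0.15,0,0]
  ]
}}

```text
time_s: 39.07
eef_pos: [0.6058, -0.353, 0.0869]
ee_rot: [-179.9, 0.1, 7.3]
contact_force: [0.3, 0.3, 1.7]
finger_gap: 0.0006
```

Request:
{"name": "send_rows", "arguments": {
  "commands": [
    [0,0,2.5,0,0],
    [0,0,2.35,0,0],
    [-2.083,-0.27,0,0,0],
    [0,0,0,0,0],
    [0.05,0.006,-1.0,0,0],
    [0.347,0.045,-0.5,0,0],
    [0.595,0.077,-0.7,0,0],
    [0.496,0.064,-0.8,0,0],
    [0.397,0.052,-0.9,0,0],
    [0.198,0.026,-0.6,0,0],
    [0,0,-0.2,0,0],
    [0,0,-0.15,0,0]
  ]
}}

```text
time_s: 40.07
eef_pos: [0.6057, -0.353, 0.0869]
ee_rot: [-179.9, 0.1, 7.3]
contact_force: [0.3, 1.1, 1.9]
finger_gap: 0.0003
```

Request:
{"name": "send_rows", "arguments": {
  "commands": [
    [0,0,0,0,0],
    [0,0,0,0,0]
  ]
}}

```text
time_s: 40.23
eef_pos: [0.6057, -0.3536, 0.088]
ee_rot: [-180.0, 0.0, 7.3]
contact_force: [-0.4, -0.1, 0.7]
finger_gap: 0.0006
```

```bash
python3 st.py
```

```text
40.2333 [ 0.6057 -0.3536  0.088 ] [-1.7998e+02  4.0000e-02  7.3100e+00] [-0.43 -0.09  0.66] [0.032 0.021 0.022] 0.0006054781839007756
```

The right wheel is done. Quick moves dip about 1 mm past the target, so I'm touching up from the near side slowly, then rolling the middle wheel backwards.

Request:
{"name": "send_rows", "arguments": {
  "commands": [
    [0,0,3.1,0,0],
    [0,0,3.05,0,0],
    [-2.975,-0.386,0,0,0],
    [-2.975,-0.386,0,0,0],
    [-2.975,-0.386,0,0,0],
    [0,0,0,0,0],
    [0,0,-2.5,0,0],
    [0,0,-2.5,0,0],
    [0,0,-0.7,0,0],
    [0,0,-0.1,0,0],
    [0,0,-0.1,0,0],
    [0,0,-0.1,0,0]
  ]
}}

```text
time_s: 41.23
eef_pos: [0.5174, -0.3655, 0.0911]
ee_rot: [179.9, -0.1, 7.3]
contact_force: [-0.1, 0.5, 0.7]
finger_gap: 0.0006
```

Request:
{"name": "send_rows", "arguments": {
  "commands": [
    [0,0,-0.1,0,0],
    [0,0,-0.05,0,0],
    [0,0,0,0,0],
    [0,0,0,0,0]
  ]
}}

```text
time_s: 41.57
eef_pos: [0.517, -0.3653, 0.0888]
ee_rot: [179.9, -0.0, 7.3]
contact_force: [0.5, -0.4, 2.1]
finger_gap: 0.0003
```

Request:
{"name": "send_rows", "arguments": {
  "commands": [
    [0,0,3.1,0,0],
    [0,0,3.1,0,0],
    [0.681,2.912,0,0,0],
    [0.681,2.912,0,0,0],
    [0,0,-1.3,0,0],
    [0,0,0,0,0],
    [0,0,0,0,0]
  ]
}}

```text
time_s: 42.15
eef_pos: [0.5302, -0.3069, 0.137]
ee_rot: [-180.0, 0.0, 7.3]
contact_force: [0.2, -0.3, 0.4]
finger_gap: 0.0005
```

Request:
{"name": "send_rows", "arguments": {
  "commands": [
    [-0.05,-0.006,-1.0,0,0],
    [-0.347,-0.045,-0.5,0,0],
    [-0.595,-0.077,-0.7,0,0],
    [-0.496,-0.064,-0.8,0,0],
    [-0.397,-0.052,-0.9,0,0],
    [-0.198,-0.026,-0.6,0,0],
    [0,0,-0.2,0,0],
    [0,0,-0.15,0,0],
    [0,0,0,0,0]
  ]
}}

```text
time_s: 42.9
eef_pos: [0.5095, -0.3095, 0.0885]
ee_rot: [-180.0, 0.0, 7.3]
contact_force: [-1.2, 0.3, 0.3]
finger_gap: 0.0005
```

Request:
{"name": "send_rows", "arguments": {
  "commands": [
    [0,0,2.5,0,0],
    [0,0,2.35,0,0],
    [2.083,0.27,0,0,0],
    [0,0,0,0,0],
    [-0.05,-0.006,-1.0,0,0],
    [-0.347,-0.045,-0.5,0,0],
    [-0.595,-0.077,-0.7,0,0],
    [-0.496,-0.064,-0.8,0,0],
    [-0.397,-0.052,-0.9,0,0],
    [-0.198,-0.026,-0.6,0,0],
    [0,0,-0.2,0,0],
    [0,0,-0.15,0,0]
  ]
}}

```text
time_s: 43.9
eef_pos: [0.5091, -0.3094, 0.0879]
ee_rot: [-179.9, 0.1, 7.3]
contact_force: [-1.8, -0.8, 2.4]
finger_gap: 0.0005
```

Request:
{"name": "send_rows", "arguments": {
  "commands": [
    [0,0,2.5,0,0],
    [0,0,2.35,0,0],
    [2.083,0.27,0,0,0],
    [0,0,0,0,0],
    [-0.05,-0.006,-1.0,0,0],
    [-0.347,-0.045,-0.5,0,0],
    [-0.595,-0.077,-0.7,0,0],
    [-0.496,-0.064,-0.8,0,0],
    [-0.397,-0.052,-0.7,0,0],
    [-0.198,-0.026,-0.5,0,0],
    [0,0,-0.2,0,0],
    [0,0,-0.1,0,0]
  ]
}}

```text
time_s: 44.9
eef_pos: [0.5091, -0.3093, 0.0914]
ee_rot: [-179.9, 0.1, 7.3]
contact_force: [-0.8, -0.2, 0.9]
finger_gap: 0.0003
```

Request:
{"name": "send_rows", "arguments": {
  "commands": [
    [0,0,-0.1,0,0],
    [0,0,-0.1,0,0],
    [0,0,-0.1,0,0],
    [0,0,-0.05,0,0],
    [0,0,-0.05,0,0],
    [0,0,0,0,0],
    [0,0,0,0,0]
  ]
}}

```text
time_s: 45.48
eef_pos: [0.5096, -0.3095, 0.0882]
ee_rot: [180.0, -0.0, 7.3]
contact_force: [-0.8, -0.6, 1.0]
finger_gap: 0.0005
```

```bash
python3 st.py
```

```text
45.4833 [ 0.5096 -0.3095  0.0882] [ 1.80e+02 -1.00e-02  7.32e+00] [-0.78 -0.56  1.04] [0.002 0.061 0.02 ] 0.0004733525168543114
```

Request:
{"name": "send_rows", "arguments": {
  "commands": [
    [0,0,3.1,0,0],
    [0,0,3.1,0,0],
    [-0.36,2.777,0,0,0],
    [-0.36,2.777,0,0,0],
    [0,0,0,0,0],
    [0,0,-2.5,0,0],
    [0,0,-2.5,0,0],
    [0,0,-0.7,0,0],
    [0,0,-0.1,0,0],
    [0,0,-0.1,0,0],
    [0,0,-0.1,0,0],
    [0,0,-0.1,0,0]
  ]
}}

```text
time_s: 46.48
eef_pos: [0.5028, -0.2545, 0.0903]
ee_rot: [179.9, -0.1, 7.3]
contact_force: [-0.1, -0.4, 1.5]
finger_gap: 0.0006
```

Request:
{"name": "send_rows", "arguments": {
  "commands": [
    [0,0,-0.05,0,0],
    [0,0,-0.05,0,0],
    [0,0,0,0,0],
    [0,0,0,0,0]
  ]
}}

```text
time_s: 46.82
eef_pos: [0.5025, -0.2543, 0.0887]
ee_rot: [180.0, -0.0, 7.3]
contact_force: [1.2, -0.6, 0.7]
finger_gap: 0.0006
```

Request:
{"name": "send_rows", "arguments": {
  "commands": [
    [0,0,3.1,0,0],
    [0,0,3.1,0,0],
    [-1.4,-1.8,3,0,0],
    [-1.4,-1.8,3,0,0],
    [-1,-1.8,3,0,0],
    [0,0,3,0,0],
    [0,0,3,0,0],
    [0,0,0,0,0],
    [0,0,0,0,0]
  ]
}}

```text
time_s: 47.57
eef_pos: [0.4645, -0.3082, 0.3012]
ee_rot: [179.9, -0.1, 7.3]
contact_force: [0.1, 0.8, -1.1]
finger_gap: 0.0005
```

```bash
python3 wv.py v2
```

```text
[ 0.4641 -0.3076  0.2987] [-1.7987e+02  1.0000e-01  7.3300e+00]
```

View pics/v2.png

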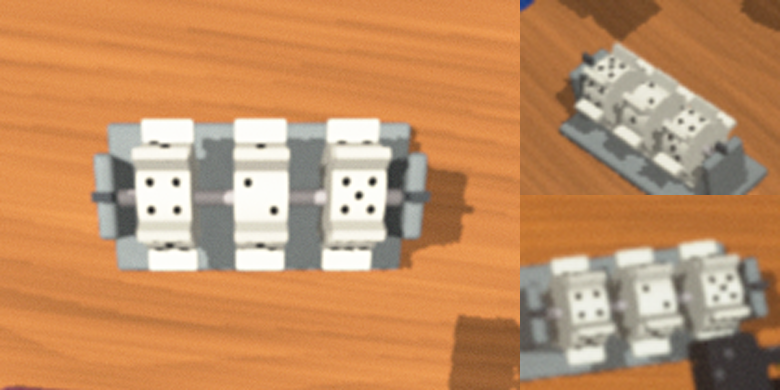

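The counter reads 4, 2, 5 and all three faces are square. One last look at the crate.

```bash
python3 - <<'E'
from h import *
s=cams.grab_frame("scene");t=cams.grab_frame("top")
def crop(p,k):
    u,v=map(int,proj(p,[.53,.25,.06]));v=min(max(v,k*3//4),419-k*3//4);u=min(max(u,k),559-k);return cv2.resize(p["color"][v-k*3//4:v+k*3//4,u-k:u+k],(390,292),interpolation=cv2.INTER_CUBIC)
cv2.imwrite("pics/f.png",np.hstack([crop(s,90),crop(t,90)]))
E
```

```text
(no output)
```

View pics/f.png

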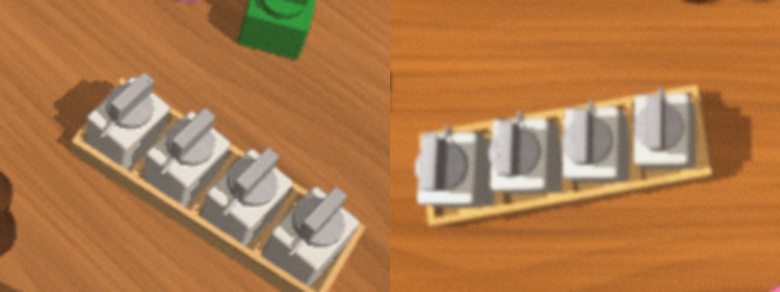

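All four jars stand level in their own bays, with the wings along their long sides. I'm handing in.

```bash
python3 -c "
from cell import workorder
print(workorder.close_job())"
```

```text
the job is handed in; nothing more can be done
None
```

The job is done and handed in at about 48 s on the robot's clock.

- **Jars:** All four white jars stand upright in their own bays. I turned each cap clockwise until the torque rose to about 0.53–0.64 N·m, well above the cap's own 0.06 N·m, so each is at its stop. The last picture shows every wing along its jar's long side. Turning the caps left the jars about 9–11° askew in their bays.
- **Counter:** The thumbwheels read 4, 2 and 5 from left to right. The faces look square in the last wrist picture. I did not measure their angles separately; going by the tool heights, the error should be about 1°.
- **Other things:** I did not touch the mug, pepper mill, spoon or the pink and green look-alikes. I did not check their positions again at the end.

No check failed. I saw no jar knocked aside and no slackening of the grip.

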